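# Hang the dosing scoops nested on the hook

## Task

Put the three steel dosing scoops away on the tool board's hook, nested, largest first: one at a time, push the eye of each handle past the hook's red sprung keeper and let the scoop hang there with its mouth facing out, each smaller cup inside the one before. Leave them hanging still, with the keeper sprung back so that they cannot jump off, and do not disturb the paint tin, the tape measure or the roll of masking tape.

Things in the scene. Friction and masses are not known exactly. Their poses are not given: they have to be found in the camera images.
- large_scoop: largest of three steel dosing scoops: a round tapered cup, rim 88 mm, base 70 mm across, 46 mm tall, 3 mm walls, about 190 g (varies by a quarter), with a flat handle 20 mm wide, 4 mm thick, its top level with the rim, ending in an eye. Starts mouth up, handle level, on a 3 mm card sheet. Origin: centre of the base's underside; +z out through the mouth, +x along the handle to the eye
- medium_scoop: middle one of three steel dosing scoops: a round tapered cup, rim 68 mm, base 52 mm across, 38 mm tall, 3 mm walls, about 130 g (varies by a quarter), with a flat handle 20 mm wide, 4 mm thick, its top level with the rim, ending in an eye. Starts mouth up, handle level, on a 3 mm card sheet. Origin: centre of the base's underside; +z out through the mouth, +x along the handle to the eye
- small_scoop: smallest of three steel dosing scoops: a round tapered cup, rim 52 mm, base 40 mm across, 30 mm tall, 3 mm walls, about 90 g (varies by a quarter), with a flat handle 20 mm wide, 4 mm thick, its top level with the rim, ending in an eye. Starts mouth up, handle level, on a 3 mm card sheet. Origin: centre of the base's underside; +z out through the mouth, +x along the handle to the eye
- large_scoop_eye (a point): centre of the hole in the large scoop's eye, half way through the 4 mm strip: 130 mm from the cup's axis, 44 mm above the base's underside. The eye is a flat black rubber ring 31 mm across with a 14 mm hole; the bare handle strip runs from the rim to 115 mm from the cup's axis
- medium_scoop_eye (a point): centre of the hole in the medium scoop's eye, half way through the 4 mm strip: 130 mm from the cup's axis, 36 mm above the base's underside. The eye is a flat black rubber ring 31 mm across with a 14 mm hole; the bare handle strip runs from the rim to 115 mm from the cup's axis
- small_scoop_eye (a point): centre of the hole in the small scoop's eye, half way through the 4 mm strip: 130 mm from the cup's axis, 28 mm above the base's underside. The eye is a flat black rubber ring 31 mm across with a 14 mm hole; the bare handle strip runs from the rim to 115 mm from the cup's axis
- tool_board: fixed plywood tool board, 340 mm wide, 346 mm tall, on a foot that reaches 20 mm in front and 90 mm behind its face. In its middle one steel hook; 130 mm to either side hang a brush and a screwdriver. A bump rail (140 mm wide, 36 mm thick, heights 106 to 150 mm) below the hook is what the hung cups lean on. Origin: on the table under the middle of the face; +x into the board (hook along -x), +z up
- hook_low (a point): rod centre at the low point of the hook, 54 mm in front of the board, 240 mm above the table; eyes come to rest here and a scoop let go here swings down by itself. The hook is a rod 8 mm thick that leaves the board at 250 mm height, dips to this point, and from 66 mm in front of the board (height 244 mm) rises straight at 45 degrees, outward and up
- hook_tip (a point): rod centre at the hook's tip, 107 mm in front of the board, 285 mm above the table, at the end of the 58 mm straight part that rises at 45 degrees away from the board; the round end reaches 4 mm further
- hook_keeper (a joint): red sprung keeper on the hook: a pawl 4 mm thick, pivoted 20 mm down the straight part from the tip, 3 mm above the rod's centre. 0: stands square to the rod, up and towards the board, its end 19 mm from the rod's centre, so no eye comes back out. Grows to 1.45 rad as an eye pushed down the rod with 3 to 9 N folds it flat; springs back once the eye is past
- paint_tin: a small paint tin, 77 mm across and 77 mm tall; bystander. Origin: centre of its underside
- tape_measure: a yellow tape measure standing upright, 36 x 78 x 64 mm; bystander. Origin: centre of its underside
- masking_tape: a roll of masking tape lying flat, 104 mm across, 25 mm high; bystander. Origin: centre of its underside

How it is judged:
On the way, in this order (a step that is already met when the one before it is completed fails the run):
1. the large scoop hangs by its eye on the hook behind the keeper, let go (x of large_scoop_eye in the frame of tool_board between -0.081 and -0.015 m and y of large_scoop_eye in the frame of tool_board between -0.012 and 0.012 m and z of large_scoop_eye in the frame of tool_board between 0.222 and 0.262 m and angle between large_scoop's own z axis and vertical between 1.15 and 1.95 rad and contact force between the fingers and large_scoop below 0.05 N), for 0.2 s.
2. the medium scoop hangs on the hook behind the keeper, its cup inside the large cup, let go (x of medium_scoop_eye in the frame of tool_board between -0.081 and -0.015 m and y of medium_scoop_eye in the frame of tool_board between -0.012 and 0.012 m and z of medium_scoop_eye in the frame of tool_board between 0.222 and 0.262 m and angle between medium_scoop's own z axis and vertical between 1.15 and 1.95 rad and contact force between the fingers and medium_scoop below 0.05 N and x of medium_scoop in the frame of large_scoop between -0.014 and 0.014 m and y of medium_scoop in the frame of large_scoop between -0.012 and 0.012 m and z of medium_scoop in the frame of large_scoop between 0 and 0.026 m and angle between the z axis of medium_scoop and the z axis of large_scoop, either way round below 0.3 rad), for 0.2 s.
3. the small scoop hangs on the hook behind the keeper, its cup inside the medium cup, let go (x of small_scoop_eye in the frame of tool_board between -0.081 and -0.015 m and y of small_scoop_eye in the frame of tool_board between -0.012 and 0.012 m and z of small_scoop_eye in the frame of tool_board between 0.222 and 0.262 m and angle between small_scoop's own z axis and vertical between 1.15 and 1.95 rad and contact force between the fingers and small_scoop below 0.05 N and x of small_scoop in the frame of medium_scoop between -0.014 and 0.014 m and y of small_scoop in the frame of medium_scoop between -0.012 and 0.012 m and z of small_scoop in the frame of medium_scoop between 0 and 0.026 m and angle between the z axis of small_scoop and the z axis of medium_scoop, either way round below 0.3 rad), for 0.2 s.
At the end, for the whole second after the job is handed in: All three scoops hang at rest by their eyes on the hook, behind the closed keeper, let go, cups within 24 degrees of level; medium cup inside large, small inside medium: within 14 mm along the handle, 12 mm sideways and 0.3 rad of centred, base within 26 mm of the underside outside it (all of step 1 and all of step 2 and all of step 3 and linear speed of each of large_scoop, medium_scoop, small_scoop below 0.03 m/s and value of joint hook_keeper below 0.2 rad); the robot touches nothing.
It fails at once if the paint tin is moved by more than 25 mm or tipped (distance of paint_tin from where it was at the start of the episode above 0.025 m or angle between paint_tin's own z axis and vertical above 0.35 rad).
It fails at once if the tape measure is moved by more than 25 mm or tipped (distance of tape_measure from where it was at the start of the episode above 0.025 m or angle between tape_measure's own z axis and vertical above 0.35 rad).
It fails at once if the masking tape is moved by more than 25 mm or tipped (distance of masking_tape from where it was at the start of the episode above 0.025 m or angle between masking_tape's own z axis and vertical above 0.35 rad).
It also fails if it takes over 72 s, if anything falls off the work surface, if the arm or the gripper's body presses on something with over 40 N, if the wrist force passes 120 N, or if a joint passes its speed limit or range.

## Robot

A 6-joint arm with a two-finger parallel gripper is mounted at the origin on a cart in front of the work surface, level with it; the furniture and walls round the work are solid. World frame = base frame: x ahead of the robot, y to its left, z up, the work surface at z = 0. Lengths are in m, angles in rad, forces in N, time in s.
With the tool pointing down it reaches from about 0.35 to 0.85 m from the base axis. Payload 8.1 kg.
Tool frame: the origin (TCP) lies between the finger pads; the fingertips stand 11 mm ahead of it and the grasp point (between the pads) lies 8 mm behind it (tips_ahead is the z of the fingertips in the tool frame, in m); z points along the fingers, y is the line along which they close (so a half turn about z gives the same grasp; the last joint's range is limited). The gripper opens to 93 mm and grips with 3 to 60 N. Pads are 15 mm wide; open, the fingers measure 128 mm over their backs; the gripper's body (75 mm by 188 mm) begins 65 mm behind the grasp point.
Start: joints at [-1.292, 0.13, 1.488, -0, 1.523, -0.085], TCP at [0.214, -0.561, 0.23] pointing down, gripper open.
Joint ranges: [-2.96, 2.96], [-0.89, 2.26], [0.02, 2.5], [-1.34, 4.48], [0, 2.73], [-2.66, 2.66]. Speed limits (rad/s): [2.39, 2.39, 2.79, 3.14, 3.14, 3.14].

## Interface

Orientations are given as a rotation vector (axis times angle).
In Python, from plant import read_state, read_camera, close_job, tips_ahead gives the robot as it stands. The module is installed in compiled form; this text tells all that it offers.
- The arm moves only by the tool move_arm, never from a script. Its argument "plan" is a list of rows, each a list of 7 numbers: the turn, a rotation vector about the tool's x, y, z in units of 6 degrees (1.0 is 6 degrees), then the shift along the tool's x, y, z in units of 25 mm (1.0 is 25 mm), then the finger opening in mm, from 0 to 93. A call has exactly 10 rows; each row shifts and turns the commanded pose from where the row before left it, along the tool's axes as they then stand; what a row does not reach is not made up. A row lasts 1/10 s, in which the tool goes at most 50 mm and 8.59 degrees, less where a joint would pass 70% of its speed; a pose out of reach is approached as far as the arm can. A call is refused whole if a number of a shift passes 1 or a number of a turn 1, either way. A call with a gripper value outside its range is refused whole. The fingers move at their own pace and stop on an object; "force" is the grip in N (left out, the last holds). Time passes only in rows, so rows that do not move let the fingers close, or fill a call up. It gives the time, the measured TCP pose, the force, the opening and the grip force at its end, in the units of the state.
- read_state(): the state, without advancing time (a new reading comes with each control period).
- read_camera(name): name is "scene" or "side" or "wrist"; returns a dict with "frame" (384x512x3 uint8, red, green, blue), "z_map" (384x512 float32, m along the optical axis (not along the pixel's ray), 0 where there is no reading), "fx", "fy", "cx", "cy" (pixels), "rvec" (rotation vector, rad) and "tvec" (3), from world to camera coordinates, as OpenCV has them. Camera axes: x right, y down, z forward; pixel columns grow to the right and rows downward; lengths in m; the calibration is good to about 2 mm. A picture is of the moment at which its call begins.
- close_job(): hands the job in; it is judged then, once.
The state is a dict: "t": time; "q": joint angles; "dq": joint speeds; "joint_torque": joint torques, N m; "tool_pos": TCP position; "orientation": TCP orientation; "force": force on the tool from outside, world axes, zero at the start; "wrist_torque": the same for the moment, N m; "opening": finger opening in m; "gripper_force": force on a finger pad.
Only numpy, scipy, OpenCV 4.12 (cv2) and the standard library are available. Lean on these libraries where they do the work, as an engineer would, in place of code of your own. Each camera call takes 0.05 s, during which the arm holds its last target. There are 200 camera calls.

## Working session

There is one attempt and no reset: what is moved stays moved. The work goes in short steps, Python scripts to look and compute and a tool call to move; the robot and the scene stay as the last step left them, time stands still between calls to the robot, and variables do not carry over. Pictures are saved under pics/ and viewed, at most 10 in all, crops included, and the job is handed in when it is done.

Besides the shell and the picture viewer there is one more tool, called after "Emit:" as name(argument=value, ...), one argument or row to a line, values as JSON. move_arm: Moves the arm, as the interface text tells. Its arguments: {"type":"object","properties":{"plan":{"type":"array","items":{"type":"array","items":{"type":"number"}}},"force":{"type":"number"}},"required":["plan"]}

```bash
mkdir -p pics; ls; python3 - <<'E'
from plant import *
import cv2, numpy as np
print(read_state())
print(tips_ahead)
ims=[]
for n in ["scene","side"]:
    c=read_camera(n); np.savez(n+".npz",**c)
    print(n,c["fx"],c["fy"],c["cx"],c["cy"],c["rvec"],c["tvec"])
    ims.append(c["frame"][:,:,::-1])
cv2.imwrite("pics/scene.png",cv2.resize(ims[0],(800,600)))
cv2.imwrite("pics/side.png",cv2.resize(ims[1],(800,600)))
E
```

```text
pics
{'t': 0.0, 'q': array([-1.29238025e+00,  1.31118011e-01,  1.48924686e+00, -4.17488320e-07,
        1.52302963e+00, -8.54077558e-02]), 'dq': array([-0.00034332,  0.00054719,  0.00066455, -0.00034841, -0.00119313,
        0.00107962]), 'joint_torque': array([-4.16524708e-04, -5.59843326e+01, -4.91755235e+01,  7.67205586e-02,
        3.54156678e-02, -1.24117037e-04]), 'tool_pos': array([ 0.21337639, -0.560194  ,  0.22863103]), 'orientation': array([-3.08799128e+00, -5.68021964e-01,  2.73211681e-04]), 'force': array([-0.0336966 ,  0.05673461,  0.82906921]), 'wrist_torque': array([ 0.05433682, -0.00169703,  0.01291287]), 'gripper_force': 0.0, 'opening': 0.09278088187912795}
0.011
scene 393.4612091694793 393.4612091694793 255.94860400999096 189.41499868178144 [ 1.28656175 -2.26661534  0.91837199] [0.36374901 0.46870193 0.90027645]
side 388.9535655270862 388.9535655270862 256.54984638024547 188.8305237368962 [ 2.04888724  0.07489864 -0.03016253] [-0.58259423  0.16845664  1.43810733]
```

View pics/scene.png

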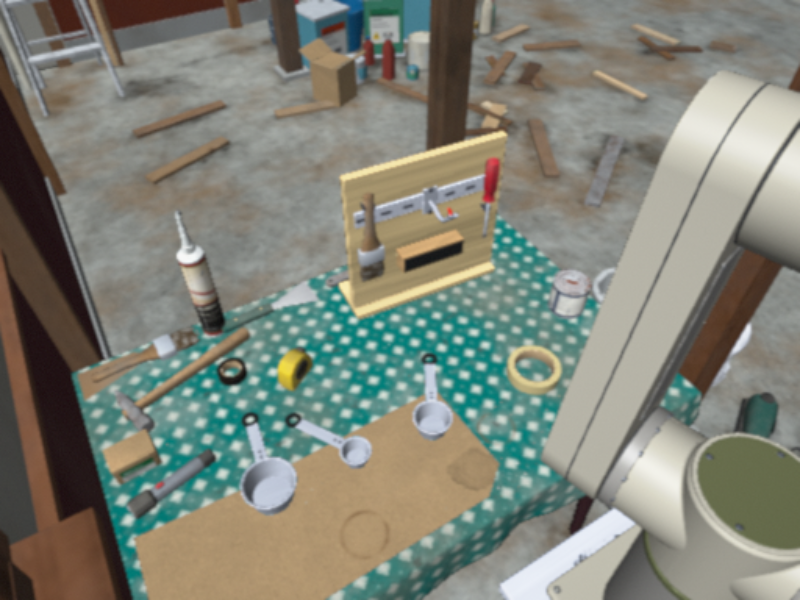

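View pics/side.png

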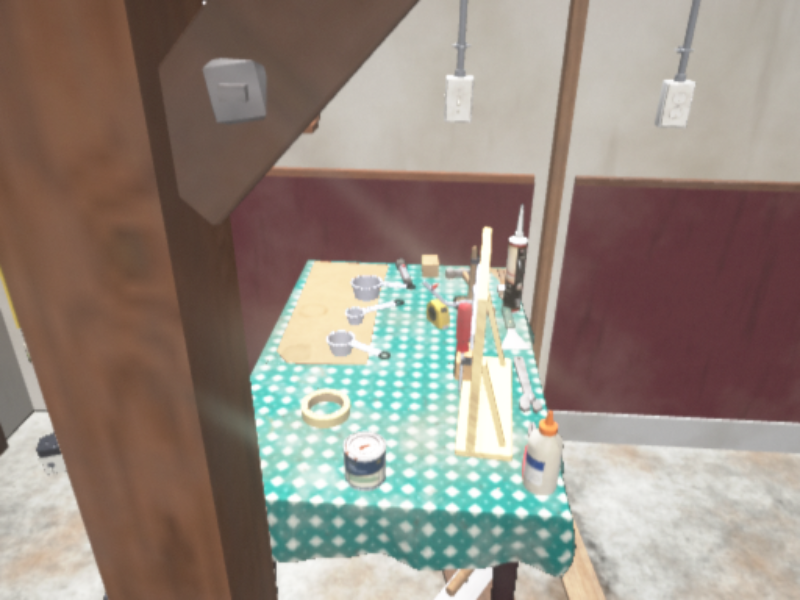

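The scene picture shows the large cup at about (268,485), the small one at (355,452) and the medium one at (433,420), with their black eyes at (250,420), (293,420) and (429,358). The board's hook is at about (440,205). The side view shows the board edge-on at x≈480.

```bash
cat > h.py <<'E'
import numpy as np, cv2
from scipy.spatial.transform import Rotation as R
def cam(c):
    Rm=cv2.Rodrigues(np.array(c["rvec"],float))[0]; t=np.array(c["tvec"],float).ravel()
    return Rm,t
def cloud(c):
    Rm,t=cam(c); z=c["z_map"]; v,u=np.mgrid[:z.shape[0],:z.shape[1]]
    P=np.stack([(u-c["cx"])/c["fx"]*z,(v-c["cy"])/c["fy"]*z,z],-1)
    W=(P-t)@Rm; W[z<=0]=np.nan
    return W
def ray(c,u,v,h):
    Rm,t=cam(c); d=Rm.T@np.array([(u-c["cx"])/c["fx"],(v-c["cy"])/c["fy"],1]); o=-Rm.T@t
    return o+d*(h-o[2])/d[2]
def proj(c,p):
    Rm,t=cam(c); q=Rm@np.array(p)+t
    return c["fx"]*q[0]/q[2]+c["cx"], c["fy"]*q[1]/q[2]+c["cy"]
E
python3 - <<'E'
from h import *
c=dict(np.load("scene.npz")); W=cloud(c); f=c["frame"].astype(int)
print("cam pos",-cam(c)[0].T@cam(c)[1])
for n,(ue,ve),(uc,vc),H,r in [("L",(250,420),(268,485),.046,.044),("M",(429,358),(433,420),.038,.034),("S",(293,420),(355,452),.030,.026)]:
    ue,ve,uc,vc=[x*.64 for x in (ue,ve,uc,vc)]
    m=(f.max(-1)<70).astype(np.uint8)
    v,u=np.mgrid[:384,:512]
    m[(abs(u-ue)>12)|(abs(v-ve)>12)]=0
    k,lab,st,ce=cv2.connectedComponentsWithStats(m,connectivity=8)
    i=1+np.argmax(st[1:,4]); cs,_=cv2.findContours((lab==i).astype(np.uint8),cv2.RETR_EXTERNAL,cv2.CHAIN_APPROX_NONE)
    e=cv2.fitEllipse(np.vstack(cs)); 
    pe=ray(c,*e[0],H+.003-.002)
    mm=lab==i; print(n,"eye px",np.round(e[0],1),np.round(e[1],1),"world",pe.round(4),"depth med",np.nanmedian(W[mm],0).round(4))
    # rim
    near=np.hypot(u-uc,v-vc)<32
    g=near&(abs(W[...,2]-(H+.003))<.004)
    P=W[g]; c0=ray(c,uc,vc,H)
    P=P[np.hypot(*(P[:,:2]-c0[:2]).T)<r+.008]
    A=np.c_[2*P[:,:2],np.ones(len(P))]; s=np.linalg.lstsq(A,(P[:,:2]**2).sum(1),rcond=None)[0]
    print("  rim centre",s[:2].round(4),"r",np.sqrt(s[2]+s[0]**2+s[1]**2).round(4),len(P), "zmax",np.nanpercentile(P[:,2],95).round(4),
     "eye dist",np.hypot(*(pe[:2]-s[:2])).round(4),"yaw",np.arctan2(*(pe[:2]-s[:2])[::-1]).round(4), "bbox centre",((P.min(0)+P.max(0))/2).round(4))
# board
g=(W[...,2]>.06)&(W[...,2]<.345)&(W[...,0]>.4)
v,u=np.mgrid[:384,:512]; g&=(u>215)&(u<330)&(v>85)&(v<200)
P=W[g]
from numpy.linalg import svd
rng=np.random.default_rng(0);best=None
for _ in range(300):
    a=P[rng.choice(len(P),3,False)]; n=np.cross(a[1]-a[0],a[2]-a[0]); n/=np.linalg.norm(n)
    k=abs((P-a[0])@n)<.003
    if best is None or k.sum()>best.sum(): best=k
Q=P[best]; m=Q.mean(0); n=svd(Q-m,full_matrices=False)[2][2]; n*=np.sign(n[0]) 
print("board n",n.round(4),"yaw",np.arctan2(n[1],n[0]),"inl",len(Q),len(P))
ex=np.array([n[0],n[1],0]);ex/=np.linalg.norm(ex); ey=np.array([-ex[1],ex[0],0])
print("plane off",(Q@ex).mean(),"y range",np.percentile(Q@ey,[0,1,99,100]).round(4),"z",np.percentile(Q[:,2],[1,99,100]))
X=P@ex-(Q@ex).mean(); 
hk=(X<-.02)&(P[:,2]>.2)
print("hook pts",np.c_[X[hk],P[hk]@ey,P[hk][:,2]].round(3)[::1][:60])
E
```

```text
cam pos [-0.06771226  0.45852789  0.97347818]
L eye px [159.6 268. ] [7.  8.9] world [0.5872 0.3827 0.047 ] depth med [0.5906 0.3835 0.0492]
  rim centre [0.4569 0.4015] r 0.0428 239 zmax 0.0522 eye dist 0.1316 yaw -0.1437 bbox centre [0.4584 0.4012 0.049 ]
M eye px [274.3 229.5] [5.4 7.6] world [0.5435 0.0355 0.039 ] depth med [0.5462 0.0314 0.0407]
  rim centre [0.4293 0.1029] r 0.0327 141 zmax 0.0442 eye dist 0.1326 yaw -0.5335 bbox centre [0.4298 0.1025 0.041 ]
S eye px [187.1 268.3] [6.5 8.3] world [0.5579 0.3156 0.031 ] depth med [0.5586 0.3209 0.0329]
  rim centre [0.4453 0.2505] r 0.0253 124 zmax 0.0357 eye dist 0.1301 yaw 0.5248 bbox centre [0.4453 0.2497 0.033 ]
board n [ 0.9965 -0.0834 -0.0011] yaw -0.08348038285439437 inl 4218 7134
plane off 0.7440904038393477 y range [-0.1863 -0.1823  0.1525  0.1551] z [0.0627034  0.34372571 0.34491471]
hook pts [[-0.02  -0.152  0.315]
 [-0.021 -0.145  0.314]
 [-0.023 -0.147  0.315]
 [-0.02  -0.153  0.311]
 [-0.022 -0.138  0.313]
 [-0.025 -0.139  0.314]
 [-0.023 -0.144  0.312]
 [-0.026 -0.146  0.313]
 [-0.026 -0.149  0.312]
 [-0.028 -0.1
[... 511 characters left out ...]
04]
 [-0.029 -0.155  0.301]
 [-0.021 -0.133  0.3  ]
 [-0.026 -0.133  0.303]
 [-0.026 -0.136  0.302]
 [-0.027 -0.139  0.301]
 [-0.031 -0.14   0.304]
 [-0.034 -0.141  0.305]
 [-0.033 -0.146  0.303]
 [-0.032 -0.15   0.302]
 [-0.032 -0.154  0.3  ]
 [-0.021 -0.13   0.297]
 [-0.022 -0.132  0.297]
 [-0.026 -0.133  0.299]
 [-0.027 -0.136  0.299]
 [-0.031 -0.137  0.301]
 [-0.031 -0.14   0.3  ]
 [-0.032 -0.143  0.3  ]
 [-0.034 -0.145  0.301]
 [-0.03  -0.152  0.296]
 [-0.032 -0.154  0.296]
 [-0.021 -0.13   0.294]
 [-0.02  -0.134  0.292]
 [-0.023 -0.135  0.293]
 [-0.026 -0.137  0.295]
 [-0.032 -0.137  0.298]
 [-0.035 -0.138  0.299]
 [-0.033 -0.143  0.297]
 [-0.032 -0.147  0.295]
 [-0.03  -0.153  0.292]]
```

```bash
cat >> h.py <<'E'
def Rz(a): return R.from_euler('z',a).as_matrix()
def plan(segs,p,Rm,rows_only=False):
    """segs: list of (target p, target R, nrows, opening); prints rows with constant twist inside a segment"""
    for tp,tR,n,g in segs:
        w=R.from_matrix(Rm.T@tR).as_rotvec()/n
        A=sum(Rm@R.from_rotvec(k*w).as_matrix() for k in range(n))
        s=np.linalg.solve(A,np.array(tp)-p)
        row=np.r_[w/np.radians(6),s/.025].round(2)
        print(n,"x",row.tolist(),g)
        for k in range(n):
            p=p+Rm@(row[3:]*.025); Rm=Rm@R.from_rotvec(row[:3]*np.radians(6)).as_matrix()
    print("end",p.round(4)); return p,Rm
def cur():
    from plant import read_state
    s=read_state(); return s["tool_pos"],R.from_rotvec(s["orientation"]).as_matrix(),s
def scoopR(psi,pitch):
    """scoop axes: heading psi, handle raised by pitch"""
    return Rz(psi)@R.from_euler('y',-pitch).as_matrix()
def toolR(Rs,phi):
    sx,sy,sz=Rs.T
    z=-sz*np.cos(phi)+sx*np.sin(phi); x=-sx*np.cos(phi)-sz*np.sin(phi)
    return np.c_[x,sy,z]
E
python3 - <<'E'
from h import *
p,Rm,s=cur()
Rs=scoopR(-.144,0); d=np.radians
hd=lambda a: toolR(scoopR(a-np.pi,0),0)
eye=np.array([.586,.3835,.047]); 
T=toolR(Rs,d(20)); strip=eye+Rs@[-.033,0,0]; tcp=strip-T[:,2]*.002
print("tcp",tcp)
plan([([.30,-.42,.25],hd(.85),5,60),([.38,-.28,.25],hd(1.3),5,60),([.43,-.1,.25],hd(1.75),8,60),([.47,.1,.24],hd(2.2),8,50),([.51,.26,.22],hd(2.6),7,45),(tcp-T[:,2]*.12,T,7,45)],p,Rm)
E
```

```text
tcp [0.55266459 0.38833376 0.04887939]
5 x [-0.0, -0.0, -0.93, 1.19, -0.59, -0.17] 60
5 x [-0.0, -0.0, -0.86, 1.3, -0.03, 0.0] 60
8 x [-0.0, -0.0, -0.54, 0.92, 0.19, 0.0] 60
8 x [0.0, -0.0, -0.53, 0.87, 0.56, 0.05] 50
7 x [0.0, -0.0, -0.55, 0.47, 0.82, 0.12] 45
7 x [-0.09, -0.47, -0.54, 0.32, 0.72, 0.3] 45
end [0.5123 0.3948 0.1616]
```

Emit:
move_arm(
  plan=[
    [0,0,-0.66,0.85,-0.42,-0.12,60],
    [0,0,-0.66,0.85,-0.42,-0.12,60],
    [0,0,-0.66,0.85,-0.42,-0.12,60],
    [0,0,-0.66,0.85,-0.42,-0.12,60],
    [0,0,-0.66,0.85,-0.42,-0.12,60],
    [0,0,-0.66,0.85,-0.42,-0.12,60],
    [0,0,-0.66,0.85,-0.42,-0.12,60],
    [0,0,-0.61,0.93,-0.02,0,60],
    [0,0,-0.61,0.93,-0.02,0,60],
    [0,0,-0.61,0.93,-0.02,0,60],
  ],
  force=50,
)

```text
t: 1.1
tool_pos: [0.3399, -0.3629, 0.2502]
orientation: [-2.724, -1.563, 0.0]
force: [-0.2, 0.5, -0.5]
opening: 0.0602
gripper_force: 0.0
```

```bash
python3 - <<'E'
from h import *
import json
p,Rm,s=cur(); open("fk.txt","a").write(json.dumps([list(s["q"]),list(p),list(s["orientation"])])+"\n"); print(s["q"].round(3),p.round(4),s["dq"].round(2))
E
```

```text
[-0.921 -0.158  1.737  0.     1.564 -0.392] [ 0.3399 -0.3629  0.2502] [ 0.44 -0.17  0.15  0.    0.02 -0.2 ]
```

Emit:
move_arm(
  plan=[
    [0,0,-0.61,0.93,-0.02,0,60],
    [0,0,-0.61,0.93,-0.02,0,60],
    [0,0,-0.61,0.93,-0.02,0,60],
    [0,0,-0.61,0.93,-0.02,0,60],
    [0,0,-0.54,0.92,0.19,0,60],
    [0,0,-0.54,0.92,0.19,0,60],
    [0,0,-0.54,0.92,0.19,0,60],
    [0,0,-0.54,0.92,0.19,0,60],
    [0,0,-0.54,0.92,0.19,0,60],
    [0,0,-0.54,0.92,0.19,0,60],
  ],
)

```text
t: 2.1
tool_pos: [0.4235, -0.1456, 0.2502]
orientation: [-2.147, -2.293, 0.0]
force: [0.2, -0.5, -0.6]
opening: 0.0601
gripper_force: 0.0
```

Emit:
move_arm(
  plan=[
    [0,0,-0.54,0.92,0.19,0,60],
    [0,0,-0.54,0.92,0.19,0,60],
    [0,0,-0.53,0.87,0.56,0.05,50],
    [0,0,-0.53,0.87,0.56,0.05,50],
    [0,0,-0.53,0.87,0.56,0.05,50],
    [0,0,-0.53,0.87,0.56,0.05,50],
    [0,0,-0.53,0.87,0.56,0.05,50],
    [0,0,-0.53,0.87,0.56,0.05,50],
    [0,0,-0.53,0.87,0.56,0.05,50],
    [0,0,-0.53,0.87,0.56,0.05,50],
  ],
)

```text
t: 3.1
tool_pos: [0.4696, 0.1022, 0.2401]
orientation: [-1.434, -2.795, 0.001]
force: [1.0, 0.2, 0.0]
opening: 0.0501
gripper_force: 0.0
```

```bash
python3 - <<'E'
from h import *
import json
p,Rm,s=cur(); open("fk.txt","a").write(json.dumps([list(s["q"]),list(p),list(s["orientation"])])+"\n"); print(s["q"].round(3),p.round(4),s["dq"].round(2),Rm[:,0])
d=np.radians
hd=lambda a: toolR(scoopR(a-np.pi,0),0)
Rs=scoopR(-.144,0);eye=np.array([.586,.3835,.047]); 
T=toolR(Rs,d(20)); strip=eye+Rs@[-.033,0,0]; tcp=strip-T[:,2]*.002
plan([(tcp-T[:,2]*.12,T,12,45)],p,Rm)
E
```

```text
[ 0.108 -0.202  1.793 -0.     1.551 -0.515] [0.4696 0.1022 0.2401] [ 0.54  0.15 -0.1  -0.   -0.04 -0.01] [-5.83147196e-01  8.12366445e-01  3.27446045e-04]
12 x [-0.11, -0.26, -0.63, 0.47, 0.9, 0.21] 45
end [0.5112 0.3939 0.1624]
```

Emit:
move_arm(
  plan=[
    [-0.11,-0.26,-0.63,0.47,0.9,0.21,45],
    [-0.11,-0.26,-0.63,0.47,0.9,0.21,45],
    [-0.11,-0.26,-0.63,0.47,0.9,0.21,45],
    [-0.11,-0.26,-0.63,0.47,0.9,0.21,45],
    [-0.11,-0.26,-0.63,0.47,0.9,0.21,45],
    [-0.11,-0.26,-0.63,0.47,0.9,0.21,45],
    [-0.11,-0.26,-0.63,0.47,0.9,0.21,45],
    [-0.11,-0.26,-0.63,0.47,0.9,0.21,45],
    [-0.11,-0.26,-0.63,0.47,0.9,0.21,45],
    [-0.11,-0.26,-0.63,0.47,0.9,0.21,45],
  ],
)

```text
t: 4.1
tool_pos: [0.5194, 0.3451, 0.1785]
orientation: [0.402, 2.823, -0.032]
force: [0.3, 0.4, 0.3]
opening: 0.0451
gripper_force: 0.0
```

```bash
cat > fk.py <<'E'
from h import *
import json
from scipy.optimize import least_squares
from plant import read_state
def rot(ax,a): return R.from_euler(ax,a).as_matrix()
# base yaw, shoulder (a,lat,h), upper l2 along z', forearm l3 with elbow offset e, tool L
def fk(q,k):
    a,lat,h,l2,e,l3,L=k
    R1=rot('z',q[0]); R2=R1@rot('y',q[1]); R3=R2@rot('y',q[2])
    p=R1@[a,lat,h]+R2@[0,0,l2]+R3@[e,0,l3]
    R5=R3@rot('z',q[3])@rot('y',q[4]); R6=R5@rot('z',q[5])
    return p+R5@[0,0,L], R6@rot('z',np.pi/2)
def load(): return [json.loads(l) for l in open("fk.txt")]
E
python3 - <<'E'
from fk import *
import plant
p,Rm,s=cur(); open("fk.txt","a").write(json.dumps([list(s["q"]),list(p),list(s["orientation"])])+"\n"); print(s["q"].round(3),p.round(4),s["dq"].round(2))
D=load()
D.append([[-1.29238025e+00,1.31118011e-01,1.48924686e+00,0,1.52302963e+00,-8.54077558e-02],[0.21337639,-0.560194,0.22863103],[-3.08799128,-.568021964,.00027]])
f=lambda k: np.concatenate([fk(q,k)[0]-p for q,p,o in D])
r=least_squares(f,[.0,.05,.4,.4,0,.4,.2]); print(r.x.round(4),abs(r.fun).max(), np.linalg.svd(r.jac)[1])
for q,p,o in D: print("rot err",(R.from_matrix(fk(q,r.x)[1].T@R.from_rotvec(o).as_matrix())).as_rotvec().round(3))
c=read_camera=plant.read_camera("wrist"); np.savez("w1.npz",**c); cv2.imwrite("pics/w1.png",c["frame"][:,:,::-1])
E
```

```text
[ 0.631  0.052  1.694 -0.232  1.209 -0.595] [0.5194 0.3451 0.1785] [ 0.48  0.24 -0.05 -0.28 -0.33 -0.06]
[0.     0.0512 0.3181 0.3691 0.0616 0.5534 0.3665] 9.674283968363895e-08 [3.9829934  2.82687575 2.00197862 0.3097533  0.1703767  0.09366089
 0.05358118]
rot err [0. 0. 0.]
rot err [-0. -0.  0.]
rot err [-0.  0.  0.]
rot err [-0.  0. -0.]
```

View pics/w1.png

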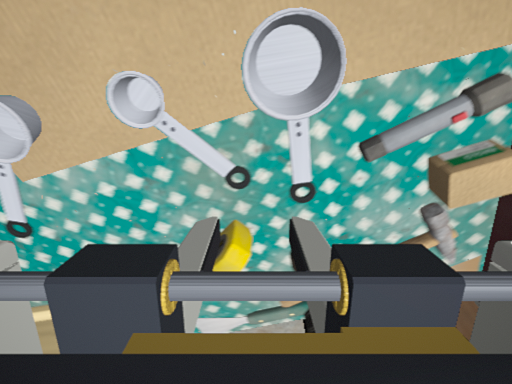

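The wrist picture shows the large scoop's rim at (294,65) and its eye at (303,191). The small scoop's eye is at (238,177) and the medium's at (20,227). The tape measure sits near (238,245), between the fingers in this view.

```bash
python3 - <<'E'
from fk import *
c=dict(np.load("w1.npz")); f=c["frame"].astype(int); v,u=np.mgrid[:384,:512]; W=cloud(c)
print("cam",(-cam(c)[0].T@cam(c)[1]).round(3))
for n,(ue,ve),H in [("L",(303,191),.046),("M",(20,227),.038),("S",(238,177),.030)]:
    m=((f.max(-1)<75)&(abs(u-ue)<20)&(abs(v-ve)<18)).astype(np.uint8)
    k,lab,st,ce=cv2.connectedComponentsWithStats(m,connectivity=8); i=1+np.argmax(st[1:,4])
    cs,_=cv2.findContours((lab==i).astype(np.uint8),cv2.RETR_EXTERNAL,cv2.CHAIN_APPROX_NONE)
    e=cv2.fitEllipse(np.vstack(cs)); print(n,np.round(e[0],1),np.round(e[1],1),"world",ray(c,*e[0],H+.001).round(4),"depth",np.nanmedian(W[lab==i],0).round(4))
for n,(uc,vc),H,r in [("L",(294,65),.046,.044),("S",(135,98),.030,.026)]:
    c0=ray(c,uc,vc,H+.003); g=(abs(W[...,2]-(H+.003))<.003)&(np.hypot(W[...,0]-c0[0],W[...,1]-c0[1])<r+.004)
    P=W[g]; A=np.c_[2*P[:,:2],np.ones(len(P))]; s=np.linalg.lstsq(A,(P[:,:2]**2).sum(1),rcond=None)[0]
    print(n,"rim",s[:2].round(4),np.sqrt(s[2]+s[0]**2+s[1]**2).round(4),len(P))
# IK at hook
D=load(); k=least_squares(lambda k: np.concatenate([fk(q,k)[0]-p for q,p,o in D]),[.0,.05,.3,.37,0.06,.55,.36]).x
print(k.round(4)); np.save("k.npy",k)
lo=np.array([-2.96,-.89,.02,-1.34,0,-2.66]);hi=np.array([2.96,2.26,2.5,4.48,2.73,2.66])
def ik(p,T,q0):
    fun=lambda q:(lambda o:np.r_[(o[0]-p)*10,R.from_matrix(o[1].T@T).as_rotvec()])(fk(q,k))
    r=least_squares(fun,np.clip(q0,lo+.01,hi-.01),bounds=(lo,hi)); return r.x,np.abs(r.fun).max()
Rb=Rz(-.0835); ob=np.array([.7402,-.0776,0])
for phi in (0,20):
  for pitch,pt in [(45,(-.110,0,.288)),(45,(-.054,0,.240)),(60,(-.054,0,.24)),(75,(-.054,0,.24)),(30,(-.054,0,.24))]:
    eye=ob+Rb@np.array(pt); Rs=scoopR(-.0835,np.radians(pitch)); T=toolR(Rs,np.radians(phi)); g=.033 if phi else .05
    tcp=eye+Rs@[-g,0,0]-T[:,2]*.002
    for q4 in (0,3.14):
        best=min((ik(tcp,T,np.r_[-.1,a,b,q4,q5,-1.6 if q4<1 else 1.5]) for a,b,q5 in [(-.3,1.9,.6),(.2,1.9,.3),(-.5,2.2,.3)]),key=lambda x:x[1])
        print(phi,pitch,pt,q4,best[0].round(2),best[1].round(4))
E
```

```text
cam [0.408 0.375 0.306]
L [302.3 192.1] [18.9 24.2] world [0.5884 0.3844 0.047 ] depth [0.5884 0.3844 0.0493]
M [ 18.9 228.9] [14.1 25.6] world [0.5461 0.0362 0.039 ] depth [0.5462 0.0371 0.0411]
S [238.  177.5] [21.  22.1] world [0.5582 0.3174 0.031 ] depth [0.558  0.3189 0.0333]
L rim [0.4582 0.4005] 0.0426 2197
S rim [0.4464 0.2494] 0.025 1019
[0.     0.0512 0.3181 0.3691 0.0616 0.5534 0.3665]
0 45 (-0.11, 0, 0.288) 0 [-0.28 -0.61  2.26  0.21  0.72 -1.87] 0.0
0 45 (-0.11, 0, 0.288) 3.14 [-0.19 -0.56  2.5   4.48  0.    0.17] 0.4407
0 45 (-0.054, 0, 0.24) 0 [-0.25 -0.36  2.18  0.23  0.55 -1.89] 0.0
0 45 (-0.054, 0, 0.24) 3.14 [-0.18 -0.41  2.43  4.33  0.    0.32] 0.3318
0 60 (-0.054, 0, 0.24) 0 [-0.28 -0.39  2.37  0.96  0.2  -2.62] 0.0
0 60 (-0.054, 0, 0.24) 3.14 [-0.18 -0.37  2.4   4.44  0.    0.23] 0.0886
0 75 (-0.054, 0, 0.24) 0 [-0.18 -0.33  2.37  1.05  0.   -2.66] 0.2099
0 75 (-0.054, 0, 0.24) 3.14 [-0.29 -0.21  2.45  2.66  0.45  1.96] 0.0
0 30 (-0.054, 0, 0.24) 0 [-0.23 -0.21  1.94  0.09  0.9  -1.75] 0.0
0 30 (-0.054, 0, 0.24) 3.14 [-0.19 -0.44  2.45  4.48  0.    0.16] 0.6066
20 45 (-0.11, 0, 0.288) 0 [-0.32 -0.77  2.5   0.6   0.39 -2.25] 0.0383
20 45 (-0.11, 0, 0.288) 3.14 [ 0.02 -0.53  2.5   4.48  0.37  0.26] 0.2598
20 45 (-0.054, 0, 0.24) 0 [-0.26 -0.43  2.39  1.02  0.15 -2.66] 0.0351
20 45 (-0.054, 0, 0.24) 3.14 [-0.26 -0.41  2.44  1.97  0.15  2.66] 0.0432
20 60 (-0.054, 0, 0.24) 0 [-0.18 -0.39  2.39  1.06  0.   -2.66] 0.262
20 60 (-0.054, 0, 0.24) 3.14 [-0.3  -0.21  2.48  2.73  0.56  1.88] 0.0
20 75 (-0.054, 0, 0.24) 0 [-0.18 -0.36  2.37  0.47  0.   -2.06] 0.5266
20 75 (-0.054, 0, 0.24) 3.14 [-0.3   0.2   2.39  2.91  1.12  1.69] 0.0
20 30 (-0.054, 0, 0.24) 0 [-0.26 -0.4   2.22  0.3   0.47 -1.95] 0.0
20 30 (-0.054, 0, 0.24) 3.14 [-0.18 -0.43  2.42  4.28  0.    0.38] 0.2727
```

```bash
cat >> h.py <<'E'
PHI=np.radians(8)
def grasp(eye,psi,pitch=0,g=.043,dl=.004):
    Rs=scoopR(psi,pitch); T=toolR(Rs,PHI); return np.array(eye)+Rs@[-g,0,0]-T[:,2]*dl, T
E
python3 - <<'E'
from h import *
p,Rm,s=cur()
t,T=grasp([.5875,.384,.047],-.13); print(p,t)
plan([(t-T[:,2]*.07,T,6,45),(t,T,4,45)],p,Rm)
E
```

```text
[0.51765973 0.34785893 0.17654632] [0.54431084 0.38964643 0.05096107]
6 x [-0.02, 0.24, -0.23, 0.04, 0.3, 0.38] 45
4 x [-0.0, 0.0, -0.0, -0.0, 0.0, 0.7] 45
end [0.5438 0.3894 0.0508]
```

Emit:
move_arm(
  plan=[
    [-0.02,0.24,-0.23,0.04,0.3,0.38,45],
    [-0.02,0.24,-0.23,0.04,0.3,0.38,45],
    [-0.02,0.24,-0.23,0.04,0.3,0.38,45],
    [-0.02,0.24,-0.23,0.04,0.3,0.38,45],
    [-0.02,0.24,-0.23,0.04,0.3,0.38,45],
    [-0.02,0.24,-0.23,0.04,0.3,0.38,45],
    [0,0,0,0,0,0.7,45],
    [0,0,0,0,0,0.7,45],
    [0,0,0,0,0,0.7,45],
    [0,0,0,0,0,0.7,45],
  ],
)

```text
t: 5.15
tool_pos: [0.5457, 0.385, 0.0515]
orientation: [0.21, 2.995, -0.015]
force: [-0.2, -0.6, -1.0]
opening: 0.0449
gripper_force: 0.0
```

Emit:
move_arm(
  plan=[
    [0,0,0,0,0,0,45],
    [0,0,0,0,0,0,5],
    [0,0,0,0,0,0,5],
    [0,0,0,0,0,0,5],
    [0,0,0,0,0,0,5],
    [0,0,0,0,0,0,5],
    [0,0,0,0,0,-0.6,5],
    [0,0,0,0,0,-0.8,5],
    [0,0,0,0,0,-0.8,5],
    [0,0,0,0,0,-0.8,5],
  ],
  force=60,
)

```text
t: 6.15
tool_pos: [0.5354, 0.3869, 0.1293]
orientation: [0.209, 2.995, -0.014]
force: [-0.1, -0.1, -2.2]
opening: 0.0182
gripper_force: 60.0
```

```bash
python3 - <<'E'
from h import *
from plant import *
p,Rm,s=cur(); print(p.round(4),s["opening"],s["gripper_force"],s["force"].round(2))
c=read_camera("scene"); d=read_camera("wrist"); np.savez("w2.npz",**d); np.savez("s2.npz",**c)
a=c["frame"][100:400,100:420,::-1]
cv2.imwrite("pics/p2.png",np.hstack([cv2.resize(c["frame"][110:300,130:320,::-1],(384,384)),d["frame"][:,60:460,::-1]]))
E
```

```text
[0.5354 0.3869 0.1293] 0.018236414335467615 59.964889883995056 [-0.08 -0.13 -2.23]
```

View pics/p2.png

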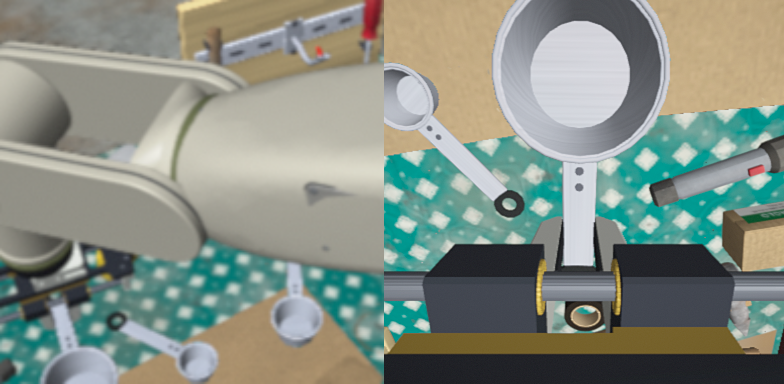

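The right half shows the large scoop held by its handle, straight along the tool, with the cup rim at about (580,80) and the eye visible between the fingers at (586,316). The left half shows the hook's red keeper at (318,52).

```bash
cat > meas.py <<'E'
from h import *
def measure(c,p,Rm,r,ring=True):
    """held scoop in tool frame: handle/rim plane from depth, rim centre, eye"""
    W=cloud(c); T=(W-p)@Rm; f=c["frame"].astype(int); v,u=np.mgrid[:384,:512]
    g=(abs(T[...,1])<r+.004)&(T[...,0]>.0)&(T[...,0]<.15)&(abs(T[...,2]-.003)<.022)&(f.max(-1)-f.min(-1)<40)
    P=T[g]
    # handle strip points for the plane direction: |y|<8mm, x .01...045
    h=P[(abs(P[:,1])<.007)&(P[:,0]>.012)&(P[:,0]<.087-r-.006)]
    a=np.polyfit(h[:,0],h[:,2],1); res=h[:,2]-np.polyval(a,h[:,0]); h=h[abs(res)<.003]; a=np.polyfit(h[:,0],h[:,2],1); yy=np.polyfit(h[:,0],h[:,1],1)
    print("strip pts",len(h),"tilt deg",np.degrees(np.arctan(-a[0])).round(2),"(want 8 at start: dz/dx=-tan8) z at x=0",(a[1]*1e3).round(2),"y slope",yy.round(4))
    q=P[abs(P[:,2]-np.polyval(a,P[:,0]))<.0025]; q=q[q[:,0]>.087-r-.002]
    A=np.c_[2*q[:,:2],np.ones(len(q))]; s=np.linalg.lstsq(A,(q[:,:2]**2).sum(1),rcond=None)[0]
    rc=np.r_[s[:2],np.polyval(a,s[0])]; print("rim c",rc.round(4),"r",np.sqrt(s[2]+s[0]**2+s[1]**2).round(4),len(q))
    # ring hole, dark annulus near x=-.043
    t=(f.max(-1)<70)&(abs(T[...,0]+.043)<.019)&(abs(T[...,1])<.018)&(abs(T[...,2]-np.polyval(a,-.043))<.006)
    print("ring pts",t.sum(), "mean tool",T[t].mean(0).round(4) if t.any() else None, "y ext",np.percentile(T[t][:,1],[1,99]).round(4),"x ext",np.percentile(T[t][:,0],[1,99]).round(4))
    return a,rc
E
python3 - <<'E'
from meas import *
from plant import read_camera
p,Rm,s=cur()
c=dict(np.load("w2.npz")); measure(c,p,Rm,.044)
# hook seen from the scene cam, board frame
c=dict(np.load("s2.npz")); W=cloud(c); Rb=Rz(-.0835); ob=np.array([.7402,-.0776,0]); B=(W-ob)@Rb
g=(abs(B[...,1])<.03)&(B[...,2]>.22)&(B[...,2]<.32)&(B[...,0]<-.04)&(B[...,0]>-.13)
f=c["frame"].astype(int); red=g&(f[...,0]>f[...,1]+60)
Q=B[g&~red]; Q=Q[np.argsort(Q[:,0])]; print(Q.round(4)); print("red",B[red].round(4))
print("foot/board", np.nanpercentile(B[(abs(B[...,1])<.16)&(B[...,2]>.27)&(B[...,2]<.33)&(abs(B[...,0])<.01)][:,0],[5,50,95]).round(4))
E
```

```text
strip pts 881 tilt deg 7.02 (want 8 at start: dz/dx=-tan8) z at x=0 4.58 y slope [-0.0039  0.0001]
rim c [ 0.0894  0.0008 -0.0064] r 0.0427 4672
ring pts 156 mean tool [-0.0286 -0.0008  0.0078] y ext [-0.0114  0.0109] x ext [-0.0306 -0.0264]
[[-0.1112 -0.0012  0.2867]
 [-0.1099 -0.0018  0.2892]
 [-0.1098  0.0009  0.283 ]
 [-0.1096  0.0011  0.2864]
 [-0.1091  0.001   0.2896]
 [-0.108   0.0031  0.2825]
 [-0.1069  0.0027  0.2851]
 [-0.1058  0.0022  0.2877]
 [-0.1013  0.0022  0.2774]
 [-0.1008  0.0022  0.2806]
 [-0.1001  0.0019  0.2836]
 [-0.098   0.0038  0.2792]
 [-0.097   0.0064  0.2794]
 [-0.0963  0.0025  0.274 ]
 [-0.0961  0.0056  0.2749]
 [-0.0951  0.0015  0.2691]
 [-0.0936  0.0076  0.2774]
 [-0.0932  0.0036  0.2685]
 [-0.0917  0.006   0.2683]
 [-0.0917 -0.0064  0.2783]
 [-0.0898  0.0051  0.2702]
 [-0.089   0.005   0.2768]
 [-0.0831  0.0006  0.2566]
 [-0.0817  0.0035  0.2639]
 [-0.0807  0.0027  0.2592]
 [-0.079   0.0015  0.2539]
 [-0.0777  0.0043  0.2576]
 [-0.0768  0.0036  0.2531]
 [-0.0729  0.0046  0.2506]
 [-0.0692  0.0026  0.251 ]
 [-0.069  -0.0007  0.2534]
 [-0.067   0.0009  0.
[... 239 characters left out ...]
  0.2418]
 [-0.0504  0.0021  0.2449]
 [-0.0482  0.001   0.2466]
 [-0.0474 -0.0029  0.2447]
 [-0.0457  0.0028  0.2418]
 [-0.0437  0.0018  0.2438]
 [-0.0429 -0.002   0.2456]
 [-0.0424  0.0012  0.2464]
 [-0.04   -0.      0.248 ]]
red [[-8.370e-02  2.600e-03  2.865e-01]
 [-8.000e-02 -2.900e-03  2.821e-01]
 [-8.390e-02  2.600e-03  2.831e-01]
 [-8.530e-02  1.000e-04  2.833e-01]
 [-8.500e-02 -3.400e-03  2.818e-01]
 [-8.220e-02  1.300e-03  2.779e-01]
 [-8.770e-02  1.400e-03  2.818e-01]
 [-8.870e-02 -1.300e-03  2.816e-01]
 [-8.960e-02  2.300e-03  2.798e-01]
 [-8.640e-02 -2.900e-03  2.758e-01]
 [-9.330e-02  4.400e-03  2.796e-01]
 [-9.180e-02  1.000e-04  2.771e-01]]
foot/board [-0.0033 -0.      0.0028]
```

```bash
cat >> meas.py <<'E'
def hole(c,p,Rm,a,uv=(263,316),w=22):
    f=c["frame"]; u0,v0=uv; crop=f[v0-w:v0+w,u0-w:u0+w].astype(int)
    Rc,t=cam(c); o=Rm.T@(-Rc.T@t-p)
    m=(crop.max(-1)<75).astype(np.uint8); cs,hi=cv2.findContours(m,cv2.RETR_CCOMP,cv2.CHAIN_APPROX_NONE)
    for i,k in enumerate(cs):
        if len(k)<15: continue
        e=cv2.fitEllipse(k); uu,vv=e[0][0]+u0-w,e[0][1]+v0-w
        d=Rm.T@Rc.T@np.array([(uu-c["cx"])/c["fx"],(vv-c["cy"])/c["fy"],1])
        # plane z=a0 x+a1 (top surface)
        s=(a[0]*o[0]+a[1]-o[2])/(d[2]-a[0]*d[0]); print("hole" if hi[0][i][3]>=0 else "outer",np.round([uu,vv],1),np.round(e[1],1),"tool",(o+s*d).round(4))
E
python3 - <<'E'
from meas import *
p,Rm,s=cur(); c=dict(np.load("w2.npz")); hole(c,p,Rm,[-np.tan(np.radians(7.02)),.00458])
cv2.imwrite("pics/h.png",cv2.resize(c["frame"][270:345,215:315,::-1],(600,450),interpolation=cv2.INTER_CUBIC))
E
```

```text
outer [260.1 314.2] [31.2 42.1] tool [-0.0703  0.0039  0.0132]
hole [261.2 315.8] [24.1 32. ] tool [-0.0718  0.0047  0.0134]
```

View pics/h.png

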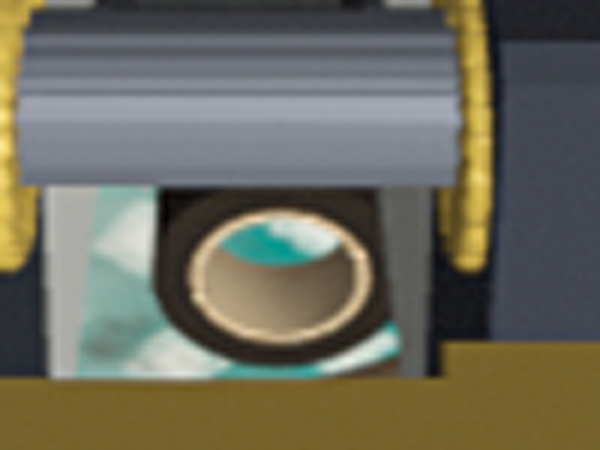

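The crop shows a dark tape roll lying on the table, not the eye. The eye itself is hidden behind the gripper's crossbar, so I place it from the rim fit, the strip edge and the grasp pose, which agree within 2 mm.

```bash
cat >> h.py <<'E'
OB=np.array([.7402,-.0776,0]); PSI=-.0835; RB=Rz(PSI)
def hook(s,n=0.,y=0.):
    """world point: s m beyond the tip along the rod (out), n normal (up/toward board)"""
    q=np.array([-.107,y,.285])+s*np.array([-1,0,1])/2**.5+n*np.array([1,0,1])/2**.5
    return OB+RB@q
def tcp_for(eyeW,pitch,et,tilt,psi=PSI):
    """TCP pose putting eye (tool coords et) at eyeW with scoop pitch (deg)"""
    sx,sy,sz=scoopR(psi,np.radians(pitch)).T; a=np.radians(tilt)
    T=np.c_[-sx*np.cos(a)-sz*np.sin(a),sy,-sz*np.cos(a)+sx*np.sin(a)]
    return eyeW-T@np.array(et),T
def eyenow(et,p,Rm):
    q=RB.T@(p+Rm@np.array(et)-OB); d=q-np.array([-.107,0,.285])
    return dict(board=q.round(4),s=round(float((-d[0]+d[2])/2**.5),4),n=round(float((d[0]+d[2])/2**.5),4))
E
python3 - <<'E'
from fk import *
p,Rm,s=cur(); et=[-.041,.0003,.0116]
t1,T1=tcp_for(hook(.035,.0005),40,et,7.0); t2,T2=tcp_for(hook(-.07,.0005),40,et,7)
k=np.load("k.npy")
lo=np.array([-2.96,-.89,.02,-1.34,0,-2.66]);hi=np.array([2.96,2.26,2.5,4.48,2.73,2.66])
def ik(p,T,q0):
    fun=lambda q:(lambda o:np.r_[(o[0]-p)*10,R.from_matrix(o[1].T@T).as_rotvec()])(fk(q,k))
    r=least_squares(fun,np.clip(q0,lo+.01,hi-.01),bounds=(lo,hi)); return r.x,np.abs(r.fun).max()
print(s["q"].round(2))
for t,T in((t1,T1),(t2,T2)): print(t.round(3),*[x.round(3) for x in ik(t,T,[-.28,-.6,2.26,.21,.7,-1.87])])
Tm=toolR(scoopR(-.11,np.radians(20)),np.radians(7))
plan([([.50,.2,.26],Tm,9,5),(t1,T1,14,5)],p,Rm)
E
```

```text
[ 0.6   0.26  1.53 -0.1   1.24 -0.8 ]
[ 0.573 -0.064  0.288] [-0.302 -0.744  2.297  0.224  0.793 -1.879] 0.0
[ 0.647 -0.07   0.214] [-0.259 -0.395  2.213  0.258  0.526 -1.915] 0.0
9 x [-0.0, -0.35, -0.03, -0.11, -0.85, -0.57] 5
14 x [-0.01, -0.24, -0.01, -0.27, -0.73, 0.11] 5
end [ 0.5718 -0.0642  0.2872]
```

Emit:
move_arm(
  plan=[
    [0,-0.35,-0.03,-0.11,-0.85,-0.57,5],
    [0,-0.35,-0.03,-0.11,-0.85,-0.57,5],
    [0,-0.35,-0.03,-0.11,-0.85,-0.57,5],
    [0,-0.35,-0.03,-0.11,-0.85,-0.57,5],
    [0,-0.35,-0.03,-0.11,-0.85,-0.57,5],
    [0,-0.35,-0.03,-0.11,-0.85,-0.57,5],
    [0,-0.35,-0.03,-0.11,-0.85,-0.57,5],
    [0,-0.35,-0.03,-0.11,-0.85,-0.57,5],
    [0,-0.35,-0.03,-0.11,-0.85,-0.57,5],
    [-0.01,-0.31,-0.01,-0.34,-0.93,0.14,5],
  ],
)

```text
t: 7.25
tool_pos: [0.5055, 0.1749, 0.2602]
orientation: [0.143, 2.633, -0.045]
force: [0.2, -1.4, -1.5]
opening: 0.0187
gripper_force: 60.0
```

Emit:
move_arm(
  plan=[
    [-0.01,-0.31,-0.01,-0.34,-0.93,0.14,5],
    [-0.01,-0.31,-0.01,-0.34,-0.93,0.14,5],
    [-0.01,-0.31,-0.01,-0.34,-0.93,0.14,5],
    [-0.01,-0.31,-0.01,-0.34,-0.93,0.14,5],
    [-0.01,-0.31,-0.01,-0.34,-0.93,0.14,5],
    [-0.01,-0.31,-0.01,-0.34,-0.93,0.14,5],
    [-0.01,-0.31,-0.01,-0.34,-0.93,0.14,5],
    [-0.01,-0.31,-0.01,-0.34,-0.93,0.14,5],
    [-0.01,-0.31,-0.01,-0.34,-0.93,0.14,5],
    [-0.01,-0.31,-0.01,-0.34,-0.93,0.14,5],
  ],
)

```text
t: 8.25
tool_pos: [0.5691, -0.0663, 0.2822]
orientation: [0.109, 2.313, -0.055]
force: [0.7, 0.7, -2.6]
opening: 0.0185
gripper_force: 60.0
```

```bash
python3 - <<'E'
from meas import *
from plant import *
c=read_camera("scene"); d=read_camera("wrist"); np.savez("w3.npz",**d); np.savez("s3.npz",**c)
p,Rm,s=cur(); et=[-.041,.0003,.0116]; print(p.round(4),s["q"].round(2),s["opening"],eyenow(et,p,Rm)); 
measure(d,p,Rm,.044)
u,v=map(int,proj(c,hook(0)));print(u,v, "eye px",proj(c,p+Rm@et))
cv2.imwrite("pics/p3.png",np.hstack([cv2.resize(c["frame"][v-40:v+40,u-40:u+40,::-1],(400,400),interpolation=cv2.INTER_CUBIC),cv2.resize(d["frame"][:,60:460,::-1],(400,384))[:,:][:400] if 0 else cv2.copyMakeBorder(d["frame"][:,60:460,::-1],0,16,0,0,cv2.BORDER_CONSTANT)]))
E
```

```text
[ 0.5689 -0.0681  0.2818] [-0.3  -0.76  2.32  0.21  0.78 -1.86] 0.01857347998595833 {'board': array([-0.1352, -0.005 ,  0.3041]), 's': 0.0334, 'n': -0.0065}
strip pts 900 tilt deg 6.24 (want 8 at start: dz/dx=-tan8) z at x=0 6.64 y slope [ 0.0067 -0.0002]
rim c [ 0.0886 -0.0005 -0.003 ] r 0.0426 4634
ring pts 144 mean tool [-0.0298 -0.001   0.0099] y ext [-0.0121  0.0103] x ext [-0.0316 -0.0276]
290 137 eye px (np.float64(297.958947522802), np.float64(137.53183811479727))
```

View pics/p3.png

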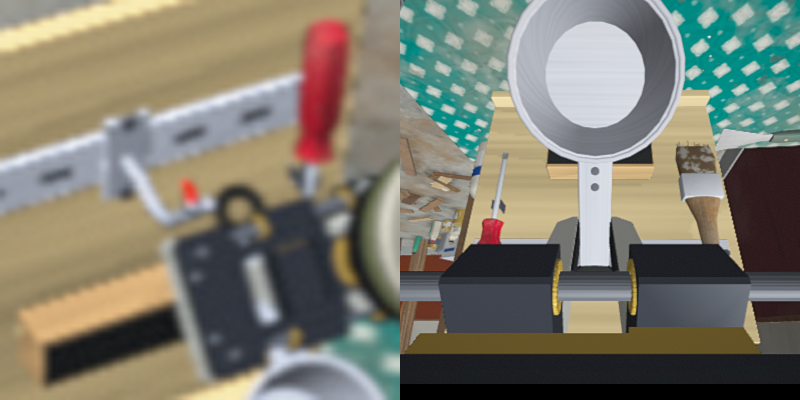

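The left crop shows the eye ring at (240,205), just right of the hook tip at about (212,205), and the red keeper at (190,192). The right half shows the scoop held straight, with the cup at (598,75).

```bash
cat >> meas.py <<'E'
def scene_eye(c,p,Rm,et,win=9):
    """dark ring near the predicted eye in the scene picture, in tool and hook coordinates"""
    W=cloud(c); f=c["frame"].astype(int); T=(W-p)@Rm; v,u=np.mgrid[:384,:512]; et=np.array(et)
    u0,v0=proj(c,p+Rm@et); g=(f.max(-1)<80)&(np.hypot(u-u0,v-v0)<win)&(np.linalg.norm(T-et,axis=-1)<.022)
    P=T[g]; print("scene ring n",len(P),"tool min",P.min(0).round(4),"max",P.max(0).round(4),"med",np.median(P,0).round(4), "px c",u[g].mean().round(1),v[g].mean().round(1),"pred",np.round([u0,v0],1))
    # dark blob bbox centre
    print(" px bbox c",(u[g].min()+u[g].max())/2,(v[g].min()+v[g].max())/2, "size",np.ptp(u[g])+1,np.ptp(v[g])+1)
E
python3 - <<'E'
from meas import *
c=dict(np.load("s3.npz")); p,Rm,s=cur(); et=[-.041,-.0007,.0131]
scene_eye(c,p,Rm,et); print(eyenow(et,p,Rm))
for n,d in (("x",[.005,0,0]),("y",[0,.005,0]),("z",[0,0,.005])): print(n,np.subtract(proj(c,p+Rm@(np.array(et)+d)),proj(c,p+Rm@et)).round(2))
B=(cloud(c)-OB)@RB; f=c["frame"].astype(int)
g=(abs(B[...,1])<.02)&(B[...,0]<-.095)&(B[...,0]>-.118)&(B[...,2]>.265)&(B[...,2]<.295)&(f.min(-1)>90); print(B[g].round(4))
E
```

```text
scene ring n 25 tool min [-0.0509 -0.0105  0.0073] max [-0.031   0.0162  0.0133] med [-0.0433  0.0044  0.01  ] px c 297.0 137.1 pred [298.1 137.5]
 px bbox c 297.5 138.0 size 10 9
{'board': array([-0.1341, -0.006 ,  0.3031]), 's': 0.0319, 'n': -0.0064}
x [0.52 1.77]
y [-1.61  0.5 ]
z [-0.74  0.22]
[[-0.0954  0.0056  0.2815]
 [-0.1012  0.0026  0.2846]
 [-0.1066  0.0027  0.2884]
 [-0.1086  0.0007  0.2891]
 [-0.1101 -0.0016  0.2894]
 [-0.0961  0.0026  0.2774]
 [-0.1031  0.0036  0.2827]
 [-0.1076  0.0031  0.2857]
 [-0.1097  0.0012  0.2866]
 [-0.1085 -0.0029  0.2843]
 [-0.0993  0.0043  0.2767]
 [-0.1039  0.0038  0.2798]
 [-0.1053  0.0014  0.28  ]
 [-0.1099  0.001   0.2831]
 [-0.0963  0.0056  0.2714]
 [-0.095   0.0014  0.269 ]]
```

```bash
python3 - <<'E'
from meas import *
p,Rm,s=cur(); et=[-.041,.0003,.0131]
t1,T1=tcp_for(hook(.014,.0005),40,et,6.3)
t2,T2=tcp_for(hook(-.008,.0005),40,et,6.3)
a,b=plan([(t1,T1,5,5)],p,Rm); plan([(t2,T2,4,5)],a,b)
E
```

```text
5 x [-0.03, 0.03, -0.01, -0.05, 0.04, 0.14] 5
end [ 0.5863 -0.0647  0.2744]
4 x [-0.0, 0.0, -0.01, 0.0, -0.0, 0.22] 5
end [ 0.6022 -0.066   0.2592]
```

Emit:
move_arm(
  plan=[
    [-0.03,0.03,-0.01,-0.05,0.04,0.14,5],
    [-0.03,0.03,-0.01,-0.05,0.04,0.14,5],
    [-0.03,0.03,-0.01,-0.05,0.04,0.14,5],
    [-0.03,0.03,-0.01,-0.05,0.04,0.14,5],
    [-0.03,0.03,-0.01,-0.05,0.04,0.14,5],
    [0,0,0,0,0,0,5],
    [0,0,0,0,0,0,5],
    [0,0,0,0,0,0,5],
    [0,0,0,0,0,0,5],
    [0,0,0,0,0,0,5],
  ],
)

```text
t: 9.35
tool_pos: [0.5869, -0.062, 0.2761]
orientation: [0.096, 2.329, -0.039]
force: [0.8, -1.3, -2.2]
opening: 0.0188
gripper_force: 60.0
```

```bash
python3 - <<'E'
from meas import *
from plant import *
c=read_camera("scene"); d=read_camera("side"); w=read_camera("wrist"); np.savez("s4.npz",**c); np.savez("d4.npz",**d)
p,Rm,s=cur(); et=[-.041,.0003,.0131]; print(p.round(4),eyenow(et,p,Rm),s["force"].round(2))
measure(w,p,Rm,.044); scene_eye(c,p,Rm,et)
u,v=map(int,proj(c,hook(0))); u2,v2=map(int,proj(d,hook(0))); print(u,v,u2,v2)
cr=lambda c,u,v,w,n:cv2.resize(c["frame"][v-w:v+w,u-w:u+w,::-1],(n,n),interpolation=cv2.INTER_CUBIC)
cv2.imwrite("pics/p4.png",np.hstack([cr(c,u,v,25,400),cr(d,u2,v2,25,400)]))
E
```

```text
[ 0.587  -0.0621  0.2761] {'board': array([-0.1163,  0.003 ,  0.2968]), 's': 0.0149, 'n': 0.0018} [ 0.17 -0.18 -1.27]
strip pts 890 tilt deg 6.98 (want 8 at start: dz/dx=-tan8) z at x=0 6.58 y slope [-0.011   0.0003]
rim c [ 0.0892  0.001  -0.0043] r 0.0427 4689
ring pts 159 mean tool [-0.0288 -0.0005  0.0099] y ext [-0.0112  0.0112] x ext [-0.0308 -0.0266]
scene ring n 21 tool min [-0.051  -0.0121  0.0074] max [-0.0327  0.0137  0.0142] med [-0.0448  0.      0.0114] px c 291.7 135.6 pred [291.8 136.6]
 px bbox c 292.0 136.5 size 9 8
290 137 271 180
```

View pics/p4.png

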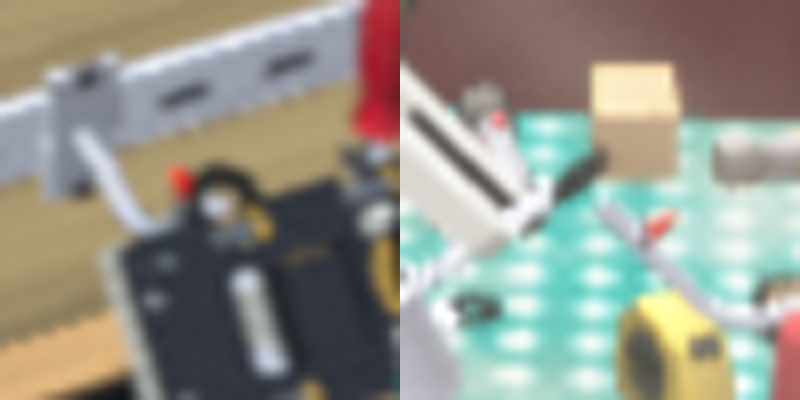

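The side crop (right) shows the eye ring edge-on from (552,210) to (605,160), square to the rod. The hook tip is at (607,208), on the line through the ring's middle, and the red keeper stands at (660,225). In the scene crop the ring is at (222,200), in front of the tip.

```bash
cat >> meas.py <<'E'
def side_check(d,p,Rm,et):
    f=d["frame"].astype(int); v,u=np.mgrid[:384,:512]; e0=np.array(proj(d,p+Rm@np.array(et)))
    k=8; f2=cv2.resize(d["frame"],None,fx=k,fy=k,interpolation=cv2.INTER_CUBIC).astype(int)
    V,U=np.mgrid[:f2.shape[0],:f2.shape[1]]; U=(U+.5)/k-.5; V=(V+.5)/k-.5
    m=(np.hypot(U-e0[0],V-e0[1])<5)&(f2.max(-1)<95)
    q=np.c_[U[m],V[m]]; c0=q.mean(0); w,vec=np.linalg.eigh(np.cov((q-c0).T)); ax=vec[:,1]; t=(q-c0)@ax
    ctr=c0+ax*(t.max()+t.min())/2; print("ring px",ctr.round(2),"pred",e0.round(2),"ext",np.ptp(t).round(2),"dir",ax.round(2))
    a=np.array(proj(d,hook(0))); b=np.array(proj(d,hook(-.055))); D=(b-a)/np.linalg.norm(b-a); N=np.array([D[1],-D[0]])
    sc=np.linalg.norm(b-a)/.055
    m=(np.abs((U-a[0])*N[0]+(V-a[1])*N[1])<3)&((U-a[0])*D[0]+(V-a[1])*D[1]>0)&((U-a[0])*D[0]+(V-a[1])*D[1]<10)&(f2.max(-1)-f2.min(-1)<28)
    q=np.c_[U[m],V[m]]-a; s_=q@D; n_=q@N; pf=np.polyfit(s_,n_,1)
    print("px/m",sc.round(1),"rod offset from model mm: at tip",(pf[1]/sc*1e3).round(2),"at 40mm",(np.polyval(pf,.04*sc)/sc*1e3).round(2),len(q))
    r=ctr-a; print("ring s,n from side (mm)",(-r@D/sc*1e3).round(2),(r@N/sc*1e3).round(2),"n rel. rod",((r@N-np.polyval(pf,r@D))/sc*1e3).round(2))
E
python3 - <<'E'
from meas import *
d=dict(np.load("d4.npz")); p,Rm,s=cur(); et=[-.041,.0005,.0131]; side_check(d,p,Rm,et)
t2,T2=tcp_for(hook(-.006,.0005),40,et,6.8); plan([(t2,T2,6,5)],p,Rm)
t2,T2=tcp_for(hook(-.006,.0015),40,et,6.8); plan([(t2,T2,6,5)],p,Rm)
E
```

```text
ring px [267.76 176.89] pred [269.25 175.99] ext 6.2 dir [-0.76  0.65]
px/m 307.7 rod offset from model mm: at tip -3.64 at 40mm 3.1 1987
ring s,n from side (mm) 17.0 -2.5 n rel. rod 4.01
6 x [0.0, -0.01, 0.0, 0.01, -0.02, 0.14] 5
end [ 0.6009 -0.0662  0.2605]
6 x [0.0, -0.01, 0.0, 0.01, -0.02, 0.14] 5
end [ 0.6009 -0.0662  0.2605]
```

```bash
python3 - <<'E'
from meas import *
d=dict(np.load("d4.npz")); a=np.array(proj(d,hook(0))); b=np.array(proj(d,hook(-.055))); D=(b-a)/np.linalg.norm(b-a); N=np.array([D[1],-D[0]]); print(a,b)
g=d["frame"].astype(np.float32)
sat=(g.max(-1)-g.min(-1))
for s in (-.006,-.003,0,.004,.008,.012,.03,.036,.042,.048):
    q=[a+D*s*307.7+N*n*307.7 for n in np.arange(-.012,.0121,.002)]
    m=np.float32([q]); print(int(s*1e3),cv2.remap(sat,m[...,0],m[...,1],cv2.INTER_CUBIC).round()[0].astype(int))
E
```

```text
[271.98857179 180.06154183] [283.90235708 192.08261541]
-6 [80 77 79 76 71 59 45 36 33 28 22 28 45]
-3 [65 51 44 37 32 32 37 54 63 58 45 28 23]
0 [69 54 34 19 13 16 30 55 76 83 76 60 37]
4 [57 62 44 21 10  9 21 45 68 88 92 86 78]
8 [35 53 45 21  9 10 21 39 64 82 91 96 93]
12 [47 54 44 19 10 10 13 22 28 41 58 65 76]
30 [100  77  52  22  12  11  12  13  15  14  19  30  38]
36 [55 55 36 16  8 11 20 38 50 51 46 44 45]
42 [75 66 55 30  5  6 21 42 65 76 70 58 47]
48 [88 91 88 47  8  9 25 52 80 86 80 71 60]
```

```bash
python3 - <<'E'
from meas import *
p,Rm,s=cur(); et=[-.041,.0006,.0131]
t2,T2=tcp_for(hook(.013,.002),40,et,6.8); a,b=plan([(t2,T2,2,5)],p,Rm)
t2,T2=tcp_for(hook(-.008,.002),40,et,6.8); plan([(t2,T2,6,5)],a,b)
E
```

```text
2 x [0.01, -0.03, 0.0, -0.0, -0.07, 0.04] 5
end [ 0.5881 -0.0657  0.2747]
6 x [0.0, 0.0, 0.0, 0.0, 0.0, 0.14] 5
end [ 0.6034 -0.0669  0.2603]
```

Emit:
move_arm(
  plan=[
    [0,-0.03,0,0,-0.07,0.04,5],
    [0,-0.03,0,0,-0.06,0.04,5],
    [0,0,0,0,0,0,5],
    [0,0,0,0,0,0.14,5],
    [0,0,0,0,0,0.14,5],
    [0,0,0,0,0,0.14,5],
    [0,0,0,0,0,0.14,5],
    [0,0,0,0,0,0.14,5],
    [0,0,0,0,0,0.14,5],
    [0,0,0,0,0,0,5],
  ],
)

```text
t: 10.5
tool_pos: [0.6034, -0.0665, 0.2594]
orientation: [0.095, 2.324, -0.039]
force: [-0.6, 0.4, -1.6]
opening: 0.0181
gripper_force: 60.0
```

```bash
python3 - <<'E'
from meas import *
from plant import *
d=read_camera("side"); w=read_camera("wrist")
p,Rm,s=cur(); et=[-.041,.0006,.0131]; print(p.round(4),eyenow(et,p,Rm),s["force"].round(2),s["wrist_torque"].round(3))
measure(w,p,Rm,.044); side_check(d,p,Rm,et)
for s_ in (-.025,-.03,-.045,-.055,-.065,-.07):
    t2,T2=tcp_for(hook(s_,.002),40,et,6.8); plan([(t2,T2,5,5)],p,Rm)
E
```

```text
[ 0.6034 -0.0665  0.2599] {'board': array([-0.0996,  0.0003,  0.2809]), 's': -0.0081, 'n': 0.0023} [ 0.06 -0.48 -2.45] [0.07  0.444 0.059]
strip pts 888 tilt deg 6.9 (want 8 at start: dz/dx=-tan8) z at x=0 6.75 y slope [-0.0043  0.0001]
rim c [ 0.0893  0.001  -0.0041] r 0.0427 4714
ring pts 159 mean tool [-0.0286 -0.0004  0.0101] y ext [-0.0112  0.0112] x ext [-0.0304 -0.0262]
ring px [273.   182.36] pred [274.3  181.39] ext 6.75 dir [-0.78  0.63]
px/m 307.7 rod offset from model mm: at tip -1.99 at 40mm 2.61 2633
ring s,n from side (mm) -7.63 -2.93 n rel. rod -1.81
5 x [0.01, 0.0, 0.0, 0.01, -0.0, 0.13] 5
end [ 0.6143 -0.0674  0.2479]
5 x [0.01, 0.0, 0.0, 0.01, -0.0, 0.17] 5
end [ 0.618  -0.0677  0.2445]
5 x [0.01, 0.0, 0.0, 0.01, -0.0, 0.29] 5
end [ 0.6289 -0.0686  0.2342]
5 x [0.01, 0.0, 0.0, 0.01, -0.0, 0.37] 5
end [ 0.6361 -0.0692  0.2274]
5 x [0.01, 0.0, 0.0, 0.02, -0.0, 0.45] 5
end [ 0.6426 -0.0698  0.2196]
5 x [0.01, 0.0, 0.0, 0.02, -0.0, 0.49] 5
end [ 0.6462 -0.0701  0.2162]
```

Emit:
move_arm(
  plan=[
    [0,0,0,0.01,0,0.22,5],
    [0,0,0,0.01,0,0.22,5],
    [0,0,0,0.01,0,0.22,5],
    [0,0,0,0.01,0,0.22,5],
    [0,0,0,0.01,0,0.22,5],
    [0,0,0,0.01,0,0.22,5],
    [0,0,0,0.01,0,0.22,5],
    [0,0,0,0.01,0,0.22,5],
    [0,0,0,0.01,0,0.22,5],
    [0,0,0,0,0,0,5],
  ],
)

```text
t: 11.6
tool_pos: [0.6379, -0.0693, 0.2235]
orientation: [0.096, 2.324, -0.039]
force: [-0.7, -0.1, -1.0]
opening: 0.0182
gripper_force: 60.0
```

```bash
python3 - <<'E'
from meas import *
from plant import *
d=read_camera("side"); w=read_camera("wrist"); c=read_camera("scene")
p,Rm,s=cur(); et=[-.041,.0006,.0131]; print(p.round(4),eyenow(et,p,Rm),s["force"].round(2),s["wrist_torque"].round(3))
measure(w,p,Rm,.044); side_check(d,p,Rm,et)
B=(cloud(c)-OB)@RB; f=c["frame"].astype(int); red=(abs(B[...,1])<.03)&(B[...,0]<-.05)&(B[...,0]>-.13)&(B[...,2]>.24)&(f[...,0]>f[...,1]+60); print(B[red].round(3))
u,v=map(int,proj(c,hook(0))); u2,v2=map(int,proj(d,hook(-.03)))
cr=lambda c,u,v,w,n:cv2.resize(c["frame"][v-w:v+w,u-w:u+w,::-1],(n,n),interpolation=cv2.INTER_CUBIC)
cv2.imwrite("pics/p5.png",np.hstack([cr(c,u,v,25,400),cr(d,u2,v2,25,400)]))
E
```

```text
[ 0.6378 -0.0693  0.2245] {'board': array([-0.0652,  0.0004,  0.2454]), 's': -0.0576, 'n': 0.0016} [-0.22 -0.08 -1.24] [0.07  0.476 0.013]
strip pts 895 tilt deg 7.02 (want 8 at start: dz/dx=-tan8) z at x=0 7.08 y slope [-0.0115  0.0003]
rim c [ 0.0896  0.001  -0.004 ] r 0.0427 4644
ring pts 154 mean tool [-0.0284 -0.0003  0.0103] y ext [-0.0112  0.0112] x ext [-0.0304 -0.0262]
ring px [283.48 193.42] pred [284.84 192.3 ] ext 6.47 dir [-0.75  0.66]
px/m 307.7 rod offset from model mm: at tip -3.69 at 40mm 3.19 1999
ring s,n from side (mm) -57.13 -4.02 n rel. rod -10.16
[[-0.082  0.002  0.285]
 [-0.083 -0.001  0.285]
 [-0.082  0.002  0.282]
 [-0.084 -0.     0.282]
 [-0.087 -0.002  0.284]
 [-0.086  0.003  0.281]
 [-0.087  0.001  0.281]
 [-0.085 -0.003  0.278]
 [-0.088  0.001  0.279]
 [-0.09  -0.001  0.279]
 [-0.09   0.003  0.277]
 [-0.091 -0.     0.277]]
```

View pics/p5.png

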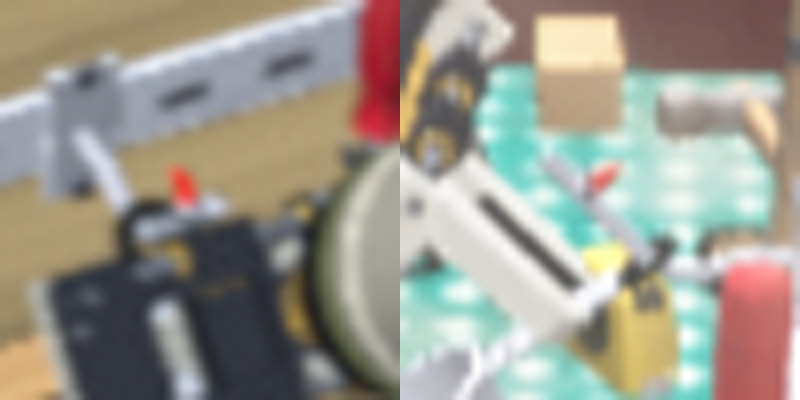

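The right crop shows the eye on the rod near (655,265), past the red keeper, which is sprung upright at (602,178). The left crop agrees, with the ring at (140,225) behind the keeper at (185,185).

Emit:
move_arm(
  plan=[
    [0,0,0,-0.06,0,0.18,5],
    [0,0,0,-0.06,0,0.18,5],
    [0,0,0,0,0,0,5],
    [0,0,0,0,0,0,45],
    [0,0,0,0,0,0,45],
    [0,0,0,0,0,0,45],
    [0,0,0,0,0,-0.3,45],
    [0,0,0,0,0,-0.7,45],
    [0,0,0,0,0,-0.9,45],
    [0,0,0,0,0,-0.9,45],
  ],
)

```text
t: 12.75
tool_pos: [0.5947, -0.0658, 0.2692]
orientation: [0.095, 2.323, -0.039]
force: [-0.1, 0.7, 0.6]
opening: 0.0451
gripper_force: 0.0
```

```bash
cat >> meas.py <<'E'
def hung(w,n=""):
    """report of metal and dark points in the hang zone, board frame, from the wrist camera"""
    B=(cloud(w)-OB)@RB; f=w["frame"].astype(int); z=(abs(B[...,1])<.06)&(B[...,0]<-.03)&(B[...,0]>-.13)
    h=z&(abs(B[...,1])<.009)&(B[...,2]>.165)&(B[...,2]<.215)&(f.max(-1)-f.min(-1)<45); P=B[h]
    if len(P)>20:
        a=np.polyfit(P[:,2],P[:,0],1); print(n,"handle x at z=.24",np.polyval(a,.24).round(4),"tilt deg",np.degrees(np.arctan(a[0])).round(1),"y",np.median(P[:,1]).round(4),len(P))
    else: print(n,"no handle",len(P))
    r=z&(f.max(-1)-f.min(-1)<45)&(B[...,2]<.17)&(B[...,2]>.05); P=B[r]
    if len(P): print("  cup pts",len(P),"min",np.percentile(P,1,axis=0).round(4),"max",np.percentile(P,99,axis=0).round(4))
E
python3 - <<'E'
from meas import *
from plant import *
w=read_camera("wrist"); np.savez("w6.npz",**w); p,Rm,s=cur(); print(p.round(4),s["force"].round(2),s["t"],s["opening"],s["q"].round(2)); hung(w)
# fresh look for medium and small from scene
c=read_camera("scene"); np.savez("s6.npz",**c)
E
```

```text
[ 0.5945 -0.0659  0.273 ] [-0.15 -0.38  2.1 ] 12.8 0.04513827571576257 [-0.29 -0.65  2.27  0.23  0.72 -1.89]
 handle x at z=.24 -0.0624 tilt deg 13.7 y -0.0 916
  cup pts 7393 min [-0.1035 -0.0563  0.0722] max [-0.0341  0.0564  0.1663]
```

```bash
python3 - <<'E'
from meas import *
p,Rm,s=cur()
t,T=grasp([.545,.0363,.039],-.532); tt=t-T[:,2]*.09
mid=(p+tt)/2+[-.02,0,.03]; Rmid=toolR(scoopR(-.3,np.radians(18)),PHI)
plan([(mid,Rmid,6,45),(tt,T,6,45)],p,Rm); print(t)
E
```

```text
6 x [0.21, 0.59, 0.28, 0.59, 0.35, -0.12] 45
6 x [0.11, 0.49, 0.35, 0.54, 0.32, 0.53] 45
end [0.4974 0.0646 0.1321]
[0.50746309 0.05839448 0.04296107]
```

Emit:
move_arm(
  plan=[
    [0.21,0.59,0.28,0.59,0.35,-0.12,45],
    [0.21,0.59,0.28,0.59,0.35,-0.12,45],
    [0.21,0.59,0.28,0.59,0.35,-0.12,45],
    [0.21,0.59,0.28,0.59,0.35,-0.12,45],
    [0.21,0.59,0.28,0.59,0.35,-0.12,45],
    [0.21,0.59,0.28,0.59,0.35,-0.12,45],
    [0.16,0.73,0.52,0.81,0.48,0.8,45],
    [0.16,0.73,0.52,0.81,0.48,0.8,45],
    [0.16,0.73,0.52,0.81,0.48,0.8,45],
    [0.16,0.73,0.52,0.81,0.48,0.8,45],
  ],
)

```text
t: 13.85
tool_pos: [0.4971, 0.0651, 0.1262]
orientation: [0.787, 2.906, -0.058]
force: [0.5, -0.6, -0.3]
opening: 0.045
gripper_force: 0.0
```

```bash
cat >> meas.py <<'E'
def table_scoop(w,eye,cup,H,r):
    """scoop lying on the card: handle line and rim circle from wrist depth, world frame"""
    W=cloud(w); f=w["frame"].astype(int); grey=f.max(-1)-f.min(-1)<45; h=H+.003
    g=(abs(W[...,2]-h)<.0045)&grey; ax=np.array(eye)-cup; ax=ax/np.linalg.norm(ax); nn=np.array([-ax[1],ax[0]])
    L=(W[...,:2]-np.array(cup)); x=L@ax; y=L@nn
    P=W[g&(np.hypot(x,y)<r+.006)&(x<r-.004)]; P=P[abs(P[:,2]-h)<.003]; A=np.c_[2*P[:,:2],np.ones(len(P))]; s=np.linalg.lstsq(A,(P[:,:2]**2).sum(1),rcond=None)[0]
    k=g&(x>r+.008)&(x<.108)&(abs(y)<.02); Q=W[k]
    if len(Q)>30:
        pf=np.polyfit(x[k],y[k],1); mid=np.array(cup)+ax*x[k].mean()+nn*np.polyval(pf,x[k].mean()); psi=np.arctan2(ax[1],ax[0])+np.arctan(pf[0])
        print("handle pts",len(Q),"psi",psi.round(4),"width",np.ptp(y[k]).round(4),"line point",mid.round(4),"z",np.median(Q[:,2]).round(4))
    print("rim",s[:2].round(4),"r",np.sqrt(s[2]+s[0]**2+s[1]**2).round(4),len(P))
    ring=(f.max(-1)<75)&(abs(W[...,2]-h)<.006)&(abs(x-.13)<.022)&(abs(y)<.02)
    if ring.sum()>10: print("ring",ring.sum(),W[ring].mean(0).round(4),"x ext",np.percentile(x[ring],[1,99]).round(4),"y ext",np.percentile(y[ring],[1,99]).round(4))
    return s[:2]
E
python3 - <<'E'
from meas import *
from plant import *
w=read_camera("wrist"); np.savez("w7.npz",**w); p,Rm,s=cur(); print(p.round(4),s["q"].round(2))
table_scoop(w,[.545,.0363],[.43,.104],.038,.034)
E
```

```text
[0.4942 0.0666 0.1215] [ 0.09 -0.16  1.98 -0.08  1.22 -0.93]
handle pts 1537 psi -0.5223 width 0.0202 line point [0.4927 0.0657] z 0.0415
rim [0.4308 0.1013] r 0.0326 1727
ring 282 [0.542  0.0373 0.0412] x ext [0.1197 0.1411] y ext [-0.014   0.0132]
```

```bash
python3 - <<'E'
from meas import *
p,Rm,s=cur()
t,T=grasp([.5437,.0365,.039],-.522); print(p,t)
plan([(t-T[:,2]*.02,T,4,45),(t,T,2,45)],p,Rm)
E
```

```text
[0.4942314  0.0666126  0.12145742] [0.50594403 0.05821801 0.04296107]
4 x [-0.02, -0.03, -0.02, -0.04, -0.01, 0.6] 45
2 x [0.0, -0.01, -0.01, 0.0, -0.0, 0.39] 45
end [0.5061 0.0583 0.0432]
```

Emit:
move_arm(
  plan=[
    [-0.02,-0.03,-0.02,-0.04,-0.01,0.6,45],
    [-0.02,-0.03,-0.02,-0.04,-0.01,0.6,45],
    [-0.02,-0.03,-0.02,-0.04,-0.01,0.6,45],
    [-0.02,-0.03,-0.02,-0.04,-0.01,0.6,45],
    [0,-0.01,-0.01,0,0,0.39,45],
    [0,-0.01,-0.01,0,0,0.39,45],
    [0,0,0,0,0,0,45],
    [0,0,0,0,0,0,5],
    [0,0,0,0,0,0,5],
    [0,0,0,0,0,0,5],
  ],
  force=60,
)

```text
t: 14.9
tool_pos: [0.5108, 0.0558, 0.0503]
orientation: [0.763, 2.892, -0.052]
force: [-0.4, 0.3, -0.1]
opening: 0.0259
gripper_force: 0.0
```

```bash
python3 - <<'E'
from meas import *
p,Rm,s=cur(); print(p.round(4),s["opening"],s["gripper_force"])
T=Rm; up=p-T[:,2]*.06; et=[-.0415,0,.012]
t1,T1=tcp_for(hook(.024,.002),40,et,7)
Tm=toolR(scoopR(-.3,np.radians(20)),PHI)
plan([(up,T,4,5),([.50,.0,.22],Tm,6,5),(t1,T1,7,5)],p,Rm)
E
```

```text
[0.5108 0.0558 0.0503] 0.02590247577293537 0.0
4 x [0.0, 0.0, 0.0, -0.0, 0.0, -0.6] 5
6 x [-0.1, -0.53, -0.33, -0.36, -0.36, -0.67] 5
7 x [-0.18, -0.45, -0.23, -0.64, -0.26, 0.03] 5
end [ 0.5816 -0.0641  0.2817]
```

```bash
python3 - <<'E'
from meas import *
p,Rm,s=cur()
t,T=grasp([.5437,.0365,.039],-.522); print(p,t)
a,b=plan([(t,T,2,35)],p,Rm)
et=[-.0415,0,.012]; up=t-T[:,2]*.06
t1,T1=tcp_for(hook(.024,.002),40,et,7)
Tm=toolR(scoopR(-.3,np.radians(20)),PHI)
plan([(up,T,4,5),([.50,.0,.22],Tm,6,5),(t1,T1,7,5)],t,T)
E
```

```text
[0.51077465 0.05579176 0.05029626] [0.50594403 0.05821801 0.04296107]
2 x [0.03, 0.07, 0.03, 0.13, -0.01, 0.13] 35
end [0.5058 0.0581 0.0429]
4 x [0.0, 0.0, 0.0, 0.0, -0.0, -0.6] 5
6 x [-0.11, -0.55, -0.34, -0.4, -0.37, -0.71] 5
7 x [-0.18, -0.45, -0.23, -0.64, -0.26, 0.03] 5
end [ 0.5817 -0.0652  0.2815]
```

Emit:
move_arm(
  plan=[
    [0,0,0,0,0,0,35],
    [0.03,0.07,0.03,0.13,-0.01,0.13,35],
    [0.03,0.07,0.03,0.13,-0.01,0.13,35],
    [0,0,0,0,0,0,35],
    [0,0,0,0,0,0,35],
    [0,0,0,0,0,0,5],
    [0,0,0,0,0,0,5],
    [0,0,0,0,0,0,5],
    [0,0,0,0,0,0,5],
    [0,0,0,0,0,0,5],
  ],
)

```text
t: 15.9
tool_pos: [0.5053, 0.058, 0.0422]
orientation: [0.777, 2.905, -0.055]
force: [-1.3, -0.4, 0.2]
opening: 0.0187
gripper_force: 60.0
```

```bash
python3 - <<'E'
from meas import *
from plant import *
w=read_camera("wrist"); p,Rm,s=cur(); print(p.round(4),s["opening"],s["gripper_force"]); measure(w,p,Rm,.034)
et=[-.0415,0,.012]; up=p-Rm[:,2]*.06
t1,T1=tcp_for(hook(.024,.002),40,et,7)
Tm=toolR(scoopR(-.3,np.radians(20)),PHI)
plan([(up,Rm,4,5),([.50,.0,.22],Tm,6,5),(t1,T1,7,5)],p,Rm)
E
```

```text
[0.5053 0.058  0.0422] 0.018435919988265524 60.00005900859833
strip pts 1375 tilt deg 8.28 (want 8 at start: dz/dx=-tan8) z at x=0 0.8 y slope [ 0.0081 -0.0003]
rim c [ 0.0852  0.0002 -0.0116] r 0.0326 5008
ring pts 68 mean tool [-0.0555  0.0002  0.0085] y ext [-0.0077  0.0081] x ext [-0.0576 -0.0537]
4 x [0.0, 0.0, 0.0, 0.0, -0.0, -0.6] 5
6 x [-0.11, -0.55, -0.34, -0.4, -0.36, -0.71] 5
7 x [-0.18, -0.46, -0.23, -0.64, -0.26, 0.03] 5
end [ 0.5817 -0.064   0.281 ]
```

Emit:
move_arm(
  plan=[
    [0,0,0,0,0,-0.6,5],
    [0,0,0,0,0,-0.6,5],
    [0,0,0,0,0,-0.6,5],
    [0,0,0,0,0,-0.6,5],
    [-0.11,-0.55,-0.34,-0.4,-0.36,-0.71,5],
    [-0.11,-0.55,-0.34,-0.4,-0.36,-0.71,5],
    [-0.11,-0.55,-0.34,-0.4,-0.36,-0.71,5],
    [-0.11,-0.55,-0.34,-0.4,-0.36,-0.71,5],
    [-0.11,-0.55,-0.34,-0.4,-0.36,-0.71,5],
    [-0.11,-0.55,-0.34,-0.4,-0.36,-0.71,5],
  ],
)

```text
t: 16.95
tool_pos: [0.5, 0.0001, 0.2202]
orientation: [0.394, 2.629, -0.1]
force: [0.9, -0.2, -1.0]
opening: 0.0185
gripper_force: 60.0
```

Emit:
move_arm(
  plan=[
    [-0.18,-0.46,-0.23,-0.64,-0.26,0.03,5],
    [-0.18,-0.46,-0.23,-0.64,-0.26,0.03,5],
    [-0.18,-0.46,-0.23,-0.64,-0.26,0.03,5],
    [-0.18,-0.46,-0.23,-0.64,-0.26,0.03,5],
    [-0.18,-0.46,-0.23,-0.64,-0.26,0.03,5],
    [-0.18,-0.46,-0.23,-0.64,-0.26,0.03,5],
    [-0.18,-0.46,-0.23,-0.64,-0.26,0.03,5],
    [0,0,0,0,0,0,5],
    [0,0,0,0,0,0,5],
    [0,0,0,0,0,0,5],
  ],
)

```text
t: 17.95
tool_pos: [0.5812, -0.0635, 0.2801]
orientation: [0.101, 2.318, -0.042]
force: [0.2, -0.3, -0.6]
opening: 0.0187
gripper_force: 60.0
```

```bash
cat >> meas.py <<'E'
def side_n(d,ctr):
    """ring centre (px) relative to the seen rod in the side picture: rod centre lies 3.1 mm below model line"""
    a=np.array(proj(d,hook(0))); b=np.array(proj(d,hook(-.055))); D=(b-a)/np.linalg.norm(b-a); N=np.array([D[1],-D[0]])
    r=(np.array(ctr)-a)/307.7; print("side: s",(-r@D*1e3).round(1),"n above rod mm",(r@N*1e3+3.1).round(2))
def look(et,r):
    from plant import read_camera
    d=read_camera("side"); w=read_camera("wrist"); c=read_camera("scene"); p,Rm,s=cur()
    print(s["t"],p.round(4),eyenow(et,p,Rm),s["force"].round(2),s["opening"].round(4)); measure(w,p,Rm,r); side_check(d,p,Rm,et); scene_eye(c,p,Rm,et)
    return d,w,c,p,Rm
E
python3 - <<'E'
from meas import *
et=[-.043,0,.009]; d,w,c,p,Rm=look(et,.034); np.savez("d8.npz",**d); np.savez("s8.npz",**c)
E
```

```text
Traceback (most recent call last):
  File "meas.py", line 78, in look
    print(s["t"],p.round(4),eyenow(et,p,Rm),s["force"].round(2),s["opening"].round(4)); measure(w,p,Rm,r); side_check(d,p,Rm,et); scene_eye(c,p,Rm,et)
                                                                ^^^^^^^^^^^^^^^^^^
AttributeError: 'float' object has no attribute 'round'
```

```bash
sed -i 's/,s\["opening"\].round(4))/,s["opening"])/; s/"dir",ax.round(2))$/"dir",ax.round(2)); side_n(d,ctr)/' meas.py
python3 - <<'E'
from meas import *
et=[-.043,0,.009]; d,w,c,p,Rm=look(et,.034); np.savez("d8.npz",**d); np.savez("s8.npz",**c)
E
```

```text
18.25 [ 0.5817 -0.0635  0.2808] {'board': array([-0.1233,  0.0007,  0.3062]), 's': 0.0265, 'n': 0.0034} [-0.71  0.08 -1.19] 0.018603042622291458
strip pts 1355 tilt deg 7.59 (want 8 at start: dz/dx=-tan8) z at x=0 1.92 y slope [-0.0071  0.0002]
rim c [ 0.0856 -0.0001 -0.0095] r 0.0327 4901
ring pts 56 mean tool [-0.0553 -0.0003  0.0089] y ext [-0.0082  0.0071] x ext [-0.0571 -0.054 ]
ring px [266.18 173.8 ] pred [266.97 173.42] ext 6.24 dir [-0.77  0.64]
side: s 27.7 n above rod mm 4.01
px/m 307.7 rod offset from model mm: at tip -3.7 at 40mm 3.23 1992
ring s,n from side (mm) 27.73 0.91 n rel. rod 9.42
scene ring n 37 tool min [-0.0552 -0.0127  0.0038] max [-0.0318  0.0135  0.0098] med [-0.0433  0.0021  0.0071] px c 293.8 134.9 pred [294.  135.1]
 px bbox c 294.0 135.5 size 9 10
```

```bash
python3 - <<'E'
from meas import *
p,Rm,s=cur(); et=[-.043,0,.009]
p2=p+hook(.006,.0006)-hook(.0265,.0034)-RB@[0,.0007,0]
a,b=plan([(p2,Rm,5,5)],p,Rm); a,b=plan([(a+hook(-.008)-hook(.006),b,4,5)],a,b); a,b=plan([(a+hook(-.058)-hook(-.008),b,9,5)],a,b)
E
```

```text
5 x [0.0, 0.0, 0.0, 0.03, -0.01, 0.16] 5
end [ 0.5936 -0.0658  0.2644]
4 x [0.0, 0.0, 0.0, 0.01, 0.0, 0.14] 5
end [ 0.6032 -0.0666  0.2542]
9 x [0.0, 0.0, 0.0, 0.01, 0.0, 0.22] 5
end [ 0.6378 -0.0695  0.2189]
```

Emit:
move_arm(
  plan=[
    [0,0,0,0.06,-0.01,0,5],
    [0,0,0,0.06,-0.02,0,5],
    [0,0,0,0,0,0.17,5],
    [0,0,0,0,0,0.17,5],
    [0,0,0,0.01,0,0.17,5],
    [0,0,0,0.01,0,0.17,5],
    [0,0,0,0.01,0,0.17,5],
    [0,0,0,0.01,0,0.17,5],
    [0,0,0,0.01,0,0.17,5],
    [0,0,0,0.01,0,0.17,5],
  ],
)

```text
t: 19.25
tool_pos: [0.6037, -0.0666, 0.2542]
orientation: [0.1, 2.316, -0.042]
force: [0.2, 0.4, -0.7]
opening: 0.0186
gripper_force: 60.0
```

```bash
python3 - <<'E'
from meas import *
et=[-.043,0,.009]; d,w,c,p,Rm=look(et,.034)
E
```

```text
19.4 [ 0.6034 -0.0665  0.2539] {'board': array([-0.1014, -0.0005,  0.2793]), 's': -0.008, 'n': -0.0001} [-0.08  0.63 -0.37] 0.018266188796154034
strip pts 1362 tilt deg 7.33 (want 8 at start: dz/dx=-tan8) z at x=0 2.3 y slope [ 0.004  -0.0001]
rim c [ 0.0856 -0.0003 -0.0087] r 0.0327 4924
ring pts 44 mean tool [-0.0555 -0.      0.0092] y ext [-0.0086  0.0076] x ext [-0.0572 -0.0536]
ring px [273.01 182.08] pred [273.7 181.9] ext 6.35 dir [-0.78  0.62]
side: s -7.0 n above rod mm 0.85
px/m 307.7 rod offset from model mm: at tip -1.41 at 40mm 2.31 2710
ring s,n from side (mm) -7.0 -2.25 n rel. rod -1.49
scene ring n 35 tool min [-0.0551 -0.0109  0.0036] max [-0.0318  0.015   0.0116] med [-0.0442  0.0071  0.007 ] px c 288.5 138.3 pred [289.9 138.2]
 px bbox c 289.5 138.5 size 10 10
```

Emit:
move_arm(
  plan=[
    [0,0,0,0.01,0,0.22,5],
    [0,0,0,0.01,0,0.22,5],
    [0,0,0,0.01,0,0.22,5],
    [0,0,0,0.01,0,0.22,5],
    [0,0,0,0.01,0,0.22,5],
    [0,0,0,0.01,0,0.22,5],
    [0,0,0,0.01,0,0.22,5],
    [0,0,0,0.01,0,0.22,5],
    [0,0,0,0.01,0,0.22,5],
    [0,0,0,0,0,0,5],
  ],
)

```text
t: 20.4
tool_pos: [0.6382, -0.0695, 0.2183]
orientation: [0.101, 2.317, -0.042]
force: [-0.0, -0.2, 0.5]
opening: 0.0185
gripper_force: 60.0
```

```bash
cat >> meas.py <<'E'
def keeper(c):
    B=(cloud(c)-OB)@RB; f=c["frame"].astype(int); red=(abs(B[...,1])<.03)&(B[...,0]<-.05)&(B[...,0]>-.13)&(B[...,2]>.24)&(f[...,0]>f[...,1]+60); print("keeper red",red.sum(),B[red].max(0).round(3) if red.any() else "")
E
python3 - <<'E'
from meas import *
et=[-.043,0,.009]; d,w,c,p,Rm=look(et,.034); keeper(c)
t=(hook(0)-hook(0)); print(Rm.T@(RB@[.007,0,-.003])/.025)
E
```

```text
20.55 [ 0.638  -0.0695  0.219 ] {'board': array([-0.0667, -0.0006,  0.2444]), 's': -0.0572, 'n': -0.0002} [-0.54 -0.16 -1.3 ] 0.01830439772853061
strip pts 1366 tilt deg 6.2 (want 8 at start: dz/dx=-tan8) z at x=0 2.19 y slope [ 0.0082 -0.0003]
rim c [ 0.0859 -0.0002 -0.0071] r 0.0327 4822
ring pts 41 mean tool [-0.0541  0.0013  0.0077] y ext [-0.01    0.0097] x ext [-0.0564 -0.0522]
ring px [284.32 193.49] pred [284.3  192.68] ext 6.59 dir [-0.68  0.74]
side: s -59.2 n above rod mm 0.85
px/m 307.7 rod offset from model mm: at tip -3.66 at 40mm 3.2 2001
ring s,n from side (mm) -59.19 -2.25 n rel. rod -8.74
scene ring n 38 tool min [-0.0553 -0.0122  0.0015] max [-0.0314  0.0166  0.0241] med [-0.0418  0.0076  0.0062] px c 282.1 141.2 pred [283.4 141. ]
 px bbox c 283.5 141.0 size 10 9
keeper red 12 [-0.081  0.004  0.286]
[-0.10236345  0.00058501  0.28691703]
```

Past the keeper, and it has sprung back. Next: ease towards the low point, release and retreat.

Emit:
move_arm(
  plan=[
    [0,0,0,-0.05,0,0.12,5],
    [0,0,0,-0.05,0,0.12,5],
    [0,0,0,0,0,0,5],
    [0,0,0,0,0,0,45],
    [0,0,0,0,0,0,45],
    [0,0,0,0,0,0,45],
    [0,0,0,0,0,-0.3,45],
    [0,0,0,0,0,-0.7,45],
    [0,0,0,0,0,-0.9,45],
    [0,0,0,0,0,-0.9,45],
  ],
)

```text
t: 21.55
tool_pos: [0.5921, -0.0655, 0.2649]
orientation: [0.1, 2.317, -0.042]
force: [0.9, -0.5, 0.2]
opening: 0.0453
gripper_force: 0.0
```

```bash
python3 - <<'E'
from meas import *
from plant import *
w=read_camera("wrist"); np.savez("w9.npz",**w); c=read_camera("scene"); d=read_camera("side"); p,Rm,s=cur(); print(p.round(4),s["force"].round(2),s["t"],s["opening"]); hung(w); keeper(c)
u2,v2=map(int,proj(d,hook(-.05)-[0,0,.06]))
cv2.imwrite("pics/p9.png",np.hstack([cv2.resize(w["frame"][:,80:432,::-1],(400,436)),cv2.resize(d["frame"][v2-35:v2+35,u2-32:u2+32,::-1],(398,436),interpolation=cv2.INTER_CUBIC)]))
E
```

```text
[ 0.5933 -0.066   0.2671] [ 0.24 -0.31 -0.45] 21.7 0.04494752772793563
 handle x at z=.24 -0.0645 tilt deg 11.3 y -0.0008 884
  cup pts 7324 min [-0.103  -0.0563  0.0761] max [-0.0336  0.0565  0.1664]
keeper red 12 [-0.079  0.004  0.284]
```

View pics/p9.png

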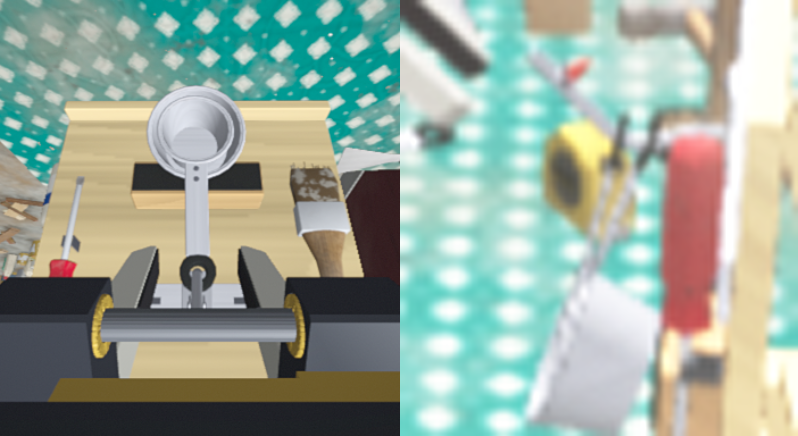

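The left half shows the medium cup nested in the large one at about (195,133), with its eye on the rod at (198,270). The side crop shows two eyes at (622,130) and (655,130) behind the upright keeper at (575,70).

```bash
python3 - <<'E'
from meas import *
p,Rm,s=cur()
t,T=grasp([.5582,.3178,.031],.54); tt=t-T[:,2]*.10
m1=np.array([.53,.06,.29]); R1=toolR(scoopR(.1,np.radians(25)),PHI)
c=dict(np.load("scene.npz")); print("tape",ray(c,187.5,235.5,.035))
plan([(m1,R1,7,45),(tt,T,11,45)],p,Rm); print(t,tt)
E
```

```text
tape [0.66028163 0.26865435 0.035     ]
7 x [-0.16, 0.34, -0.19, 0.19, 0.72, -0.34] 45
11 x [-0.14, 0.37, -0.36, 0.05, 0.84, 0.58] 45
end [0.5088 0.2887 0.1341]
[0.52084105 0.29540594 0.03496107] [0.50890405 0.28825055 0.13398788]
```

Emit:
move_arm(
  plan=[
    [-0.16,0.34,-0.19,0.19,0.72,-0.34,45],
    [-0.16,0.34,-0.19,0.19,0.72,-0.34,45],
    [-0.16,0.34,-0.19,0.19,0.72,-0.34,45],
    [-0.16,0.34,-0.19,0.19,0.72,-0.34,45],
    [-0.16,0.34,-0.19,0.19,0.72,-0.34,45],
    [-0.16,0.34,-0.19,0.19,0.72,-0.34,45],
    [-0.16,0.34,-0.19,0.19,0.72,-0.34,45],
    [-0.14,0.37,-0.36,0.05,0.84,0.58,45],
    [-0.14,0.37,-0.36,0.05,0.84,0.58,45],
    [-0.14,0.37,-0.36,0.05,0.84,0.58,45],
  ],
)

```text
t: 22.7
tool_pos: [0.5408, 0.1265, 0.2462]
orientation: [-0.297, 2.671, 0.045]
force: [1.1, -0.8, -0.0]
opening: 0.045
gripper_force: 0.0
```

Emit:
move_arm(
  plan=[
    [-0.14,0.37,-0.36,0.05,0.84,0.58,45],
    [-0.14,0.37,-0.36,0.05,0.84,0.58,45],
    [-0.14,0.37,-0.36,0.05,0.84,0.58,45],
    [-0.14,0.37,-0.36,0.05,0.84,0.58,45],
    [-0.14,0.37,-0.36,0.05,0.84,0.58,45],
    [-0.14,0.37,-0.36,0.05,0.84,0.58,45],
    [-0.14,0.37,-0.36,0.05,0.84,0.58,45],
    [-0.14,0.37,-0.36,0.05,0.84,0.58,45],
    [0,0,0,0,0,0,45],
    [0,0,0,0,0,0,45],
  ],
)

```text
t: 23.7
tool_pos: [0.5075, 0.2891, 0.1307]
orientation: [-0.798, 2.899, 0.066]
force: [0.6, -0.4, 0.2]
opening: 0.0447
gripper_force: 0.0
```

```bash
python3 - <<'E'
from meas import *
from plant import *
w=read_camera("wrist"); np.savez("w10.npz",**w); p,Rm,s=cur(); print(s["t"],p.round(4),s["q"].round(2))
rc=table_scoop(w,[.5582,.3178],[.4464,.2494],.030,.026)
for psi in (.53,.54,.55): print(psi,rc+.13*np.array([np.cos(psi),np.sin(psi)]))
t,T=grasp([.558,.3175,.031],.545); print(p,t)
E
```

```text
23.75 [0.508  0.2889 0.1316] [ 0.41  0.02  1.79  0.03  1.19 -1.7 ]
handle pts 1553 psi 0.5473 width 0.0195 line point [0.5059 0.2844] z 0.0335
rim [0.4458 0.2482] r 0.0247 1227
ring 373 [0.5579 0.3155 0.0333] x ext [0.1178 0.1427] y ext [-0.0153  0.0122]
0.53 [0.55800215 0.31387415]
0.54 [0.55733936 0.31499249]
0.55 [0.55666542 0.31610415]
[0.50798603 0.28887883 0.13161557] [0.52075348 0.29491942 0.03496107]
```

```bash
python3 - <<'E'
from meas import *
p,Rm,s=cur(); t,T=grasp([.5572,.3157,.031],.547); print(t)
a,b=plan([(t-T[:,2]*.03,T,4,45),(t,T,2,45)],p,Rm)
E
```

```text
[0.51999872 0.29304497 0.03496107]
4 x [0.01, 0.01, -0.03, 0.01, -0.03, 0.67] 45
2 x [0.0, -0.01, 0.01, 0.0, 0.0, 0.61] 45
end [0.5202 0.2931 0.0349]
```

Emit:
move_arm(
  plan=[
    [0.01,0.01,-0.03,0.01,-0.03,0.67,45],
    [0.01,0.01,-0.03,0.01,-0.03,0.67,45],
    [0.01,0.01,-0.03,0.01,-0.03,0.67,45],
    [0.01,0.01,-0.03,0.01,-0.03,0.67,45],
    [0,0,0,0,0,0.61,40],
    [0,0,0,0,0,0.61,35],
    [0,0,0,0,0,0,35],
    [0,0,0,0,0,0,35],
    [0,0,0,0,0,0,35],
    [0,0,0,0,0,0,5],
  ],
)

```text
t: 24.75
tool_pos: [0.5208, 0.2937, 0.0367]
orientation: [-0.815, 2.894, 0.058]
force: [-0.0, 0.2, -0.4]
opening: 0.0306
gripper_force: 0.0
```

```bash
python3 - <<'E'
from meas import *
p,Rm,s=cur(); print(p.round(4),s["opening"])
et=[-.043,0,.009]; up=p-Rm[:,2]*.06
t1,T1=tcp_for(hook(.024,.001),40,et,7.5)
m1=np.array([.53,.10,.26]); R1=toolR(scoopR(.2,np.radians(20)),PHI)
plan([(up,Rm,4,5),(m1,R1,11,5),(t1,T1,9,5)],p,Rm)
E
```

```text
[0.5208 0.2937 0.0367] 0.030641039161952117
4 x [0.0, 0.0, 0.0, -0.0, 0.0, -0.6] 5
11 x [0.09, -0.3, 0.29, 0.03, -0.67, -0.63] 5
9 x [0.19, -0.36, 0.24, -0.19, -0.75, 0.05] 5
end [ 0.5814 -0.0643  0.2769]
```

Emit:
move_arm(
  plan=[
    [0,0,0,0,0,0,5],
    [0,0,0,0,0,0,5],
    [0,0,0,0,0,0,5],
    [0,0,0,0,0,0,5],
    [0,0,0,0,0,-0.6,5],
    [0,0,0,0,0,-0.6,5],
    [0,0,0,0,0,-0.6,5],
    [0,0,0,0,0,-0.6,5],
    [0.09,-0.3,0.29,0.03,-0.67,-0.63,5],
    [0.09,-0.3,0.29,0.03,-0.67,-0.63,5],
  ],
)

```text
t: 25.75
tool_pos: [0.525, 0.257, 0.128]
orientation: [-0.708, 2.855, 0.061]
force: [0.1, -0.7, -0.7]
opening: 0.0184
gripper_force: 60.0
```

Emit:
move_arm(
  plan=[
    [0.09,-0.3,0.29,0.03,-0.67,-0.63,5],
    [0.09,-0.3,0.29,0.03,-0.67,-0.63,5],
    [0.09,-0.3,0.29,0.03,-0.67,-0.63,5],
    [0.09,-0.3,0.29,0.03,-0.67,-0.63,5],
    [0.09,-0.3,0.29,0.03,-0.67,-0.63,5],
    [0.09,-0.3,0.29,0.03,-0.67,-0.63,5],
    [0.09,-0.3,0.29,0.03,-0.67,-0.63,5],
    [0.09,-0.3,0.29,0.03,-0.67,-0.63,5],
    [0.09,-0.3,0.29,0.03,-0.67,-0.63,5],
    [0.19,-0.36,0.24,-0.19,-0.75,0.05,5],
  ],
)

```text
t: 26.75
tool_pos: [0.5369, 0.0818, 0.2641]
orientation: [-0.219, 2.603, 0.058]
force: [-0.3, 0.6, -0.3]
opening: 0.0189
gripper_force: 60.0
```

Emit:
move_arm(
  plan=[
    [0.19,-0.36,0.24,-0.19,-0.75,0.05,5],
    [0.19,-0.36,0.24,-0.19,-0.75,0.05,5],
    [0.19,-0.36,0.24,-0.19,-0.75,0.05,5],
    [0.19,-0.36,0.24,-0.19,-0.75,0.05,5],
    [0.19,-0.36,0.24,-0.19,-0.75,0.05,5],
    [0.19,-0.36,0.24,-0.19,-0.75,0.05,5],
    [0.19,-0.36,0.24,-0.19,-0.75,0.05,5],
    [0.19,-0.36,0.24,-0.19,-0.75,0.05,5],
    [0,0,0,0,0,0,5],
    [0,0,0,0,0,0,5],
  ],
)

```text
t: 27.75
tool_pos: [0.5807, -0.0645, 0.2765]
orientation: [0.101, 2.313, -0.042]
force: [-0.1, 0.2, -0.7]
opening: 0.018
gripper_force: 60.0
```

```bash
python3 - <<'E'
from meas import *
et=[-.043,0,.009]; d,w,c,p,Rm=look(et,.026); np.savez("d11.npz",**d)
T=tcp_for(hook(0),40,et,7.5)[1]; print("rot err deg tool",np.degrees(R.from_matrix(Rm.T@T).as_rotvec()).round(2))
E
```

```text
27.9 [ 0.5811 -0.0638  0.2765] {'board': array([-0.124 ,  0.0004,  0.3021]), 's': 0.0241, 'n': 0.0001} [-0.24 -0.17 -1.59] 0.018802072965848786
strip pts 1681 tilt deg 7.49 (want 8 at start: dz/dx=-tan8) z at x=0 3.73 y slope [-0.0021  0.0001]
rim c [ 0.0863  0.     -0.0076] r 0.0248 3670
ring pts 2 mean tool [-0.0564 -0.0011  0.0107] y ext [-0.0015 -0.0008] x ext [-0.0569 -0.0559]
ring px [266.12 175.75] pred [266.73 174.66] ext 6.93 dir [-0.78  0.63]
side: s 23.4 n above rod mm -0.57
px/m 307.7 rod offset from model mm: at tip -3.65 at 40mm 3.1 1975
ring s,n from side (mm) 23.37 -3.67 n rel. rod 3.92
scene ring n 32 tool min [-0.0545 -0.0125  0.005 ] max [-0.0311  0.0143  0.0135] med [-0.0423  0.0051  0.0078] px c 293.7 136.7 pred [294.2 136.4]
 px bbox c 294.5 136.5 size 10 10
rot err deg tool [-0.02 -0.1  -0.12]
```

Emit:
move_arm(
  plan=[
    [0,0,0,-0.02,0,0,5],
    [0,0,0,-0.02,0,0,5],
    [0,0,0,0,0,0.16,5],
    [0,0,0,0,0,0.16,5],
    [0,0,0,0.01,0,0.16,5],
    [0,0,0,0.01,0,0.16,5],
    [0,0,0,0.01,0,0.16,5],
    [0,0,0,0.01,0,0.16,5],
    [0,0,0,0.01,0,0.16,5],
    [0,0,0,0.01,0,0.16,5],
  ],
)

```text
t: 28.9
tool_pos: [0.6044, -0.0665, 0.2535]
orientation: [0.101, 2.313, -0.042]
force: [-0.4, 0.1, -0.4]
opening: 0.0183
gripper_force: 60.0
```

```bash
python3 - <<'E'
from meas import *
et=[-.043,0,.009]; d,w,c,p,Rm=look(et,.026)
E
```

```text
29.05 [ 0.6041 -0.0664  0.2533] {'board': array([-0.1008, -0.0003,  0.2789]), 's': -0.0087, 'n': 0.0} [-0.73 -0.   -0.63] 0.018364710841310087
strip pts 1674 tilt deg 7.35 (want 8 at start: dz/dx=-tan8) z at x=0 4.4 y slope [ 0.0027 -0.0001]
rim c [ 0.0863  0.0003 -0.0067] r 0.0248 3671Traceback (most recent call last):
  File "<stdin>", line 2, in <module>
  File "meas.py", line 78, in look
    print(s["t"],p.round(4),eyenow(et,p,Rm),s["force"].round(2),s["opening"]); measure(w,p,Rm,r); side_check(d,p,Rm,et); scene_eye(c,p,Rm,et)
                                                                               ~~~~~~~^^^^^^^^^^
  File "meas.py", line 16, in measure
    print("ring pts",t.sum(), "mean tool",T[t].mean(0).round(4) if t.any() else None, "y ext",np.percentile(T[t][:,1],[1,99]).round(4),"x ext",np.percentile(T[t][:,0],[1,99]).round(4))
                                                                                              ~~~~~~~~~~~~~^^^^^^^^^^^^^^^^^^
    return _quantile_unchecked(
        a, q, axis, out, overwrite_input, method, keepdims, weights)
    return _ureduce(a,
                    func=_quantile_ureduce_func,
    ...<5 lines>...
                    overwrite_input=overwrite_input,
                    method=method)
    r = func(a, **kwargs)
    result = _quantile(arr,
                       quantiles=q,
    ...<2 lines>...
                       out=out,
                       weights=wgt)
    slices_having_nans = np.isnan(arr[-1, ...])
                                  ~~~^^^^^^^^^
IndexError: index -1 is out of bounds for axis 0 with size 0
```

```bash
sed -i 's/    print("ring pts"/    if t.any(): print("ring pts"/' meas.py; python3 - <<'E'
from meas import *
from plant import read_camera
et=[-.043,0,.009]; d=read_camera("side"); c=read_camera("scene"); p,Rm,s=cur(); side_check(d,p,Rm,et); scene_eye(c,p,Rm,et)
E
```

```text
ring px [273.39 183.08] pred [273.91 181.86] ext 6.11 dir [-0.77  0.63]
side: s -10.2 n above rod mm -0.57
px/m 307.7 rod offset from model mm: at tip -3.0 at 40mm 2.91 2482
ring s,n from side (mm) -10.17 -3.67 n rel. rod -2.17
scene ring n 35 tool min [-0.0545 -0.0115  0.006 ] max [-0.0304  0.0144  0.0205] med [-0.0428  0.0063  0.0095] px c 288.2 138.5 pred [289.8 138.1]
 px bbox c 289.5 138.5 size 10 10
```

Emit:
move_arm(
  plan=[
    [0,0,0,-0.05,0,0.18,5],
    [0,0,0,0.01,0,0.18,5],
    [0,0,0,0.01,0,0.18,5],
    [0,0,0,0.01,0,0.18,5],
    [0,0,0,0.01,0,0.18,5],
    [0,0,0,0.01,0,0.18,5],
    [0,0,0,0.01,0,0.18,5],
    [0,0,0,0.01,0,0.18,5],
    [0,0,0,0.01,0,0.18,5],
    [0,0,0,0,0,0,5],
  ],
)

```text
t: 30.15
tool_pos: [0.6331, -0.0688, 0.2244]
orientation: [0.101, 2.314, -0.042]
force: [-1.2, 0.1, -0.4]
opening: 0.0188
gripper_force: 60.0
```

```bash
python3 - <<'E'
from meas import *
et=[-.043,0,.009]; d,w,c,p,Rm=look(et,.026); keeper(c)
u2,v2=map(int,proj(d,hook(-.05)-[0,0,.04])); u,v=map(int,proj(c,hook(-.03)))
cr=lambda c,u,v,w,n:cv2.resize(c["frame"][v-w:v+w,u-w:u+w,::-1],(n,n),interpolation=cv2.INTER_CUBIC)
cv2.imwrite("pics/p12.png",np.hstack([cr(c,u,v,25,400),cr(d,u2,v2,30,400)]))
E
```

```text
30.3 [ 0.6332 -0.0689  0.2256] {'board': array([-0.0716, -0.0003,  0.2511]), 's': -0.049, 'n': 0.0011} [-0.49  0.32 -0.43] 0.01847062561907176
strip pts 1682 tilt deg 7.39 (want 8 at start: dz/dx=-tan8) z at x=0 4.39 y slope [0.0002 0.    ]
rim c [ 0.0868  0.0004 -0.0069] r 0.0249 3685
ring px [282.45 191.97] pred [282.86 190.64] ext 6.44 dir [-0.82  0.57]
side: s -51.4 n above rod mm 0.01
px/m 307.7 rod offset from model mm: at tip -3.67 at 40mm 3.17 1999
ring s,n from side (mm) -51.42 -3.09 n rel. rod -8.22
scene ring n 44 tool min [-0.0565 -0.0088  0.0043] max [-0.0307  0.0175  0.0251] med [-0.0434  0.0088  0.0105] px c 281.7 140.8 pred [284.3 140.1]
 px bbox c 283.0 140.5 size 11 10
keeper red 12 [-0.081  0.005  0.285]
```

View pics/p12.png

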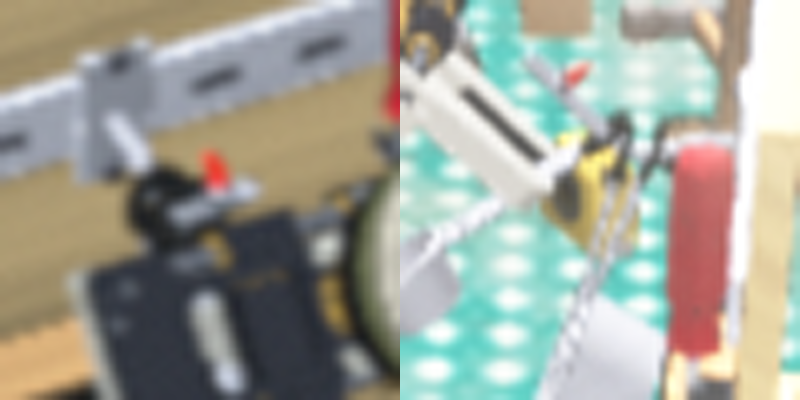

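All three eyes are on the hook behind the keeper. The side crop shows the small one at (605,135) next to the others, with the keeper upright at (578,72). Next: release and retreat.

Emit:
move_arm(
  plan=[
    [0,0,0,0,0,0,45],
    [0,0,0,0,0,0,45],
    [0,0,0,0,0,0,45],
    [0,0,0,0,0,0,45],
    [0,0,0,0,0,-0.3,45],
    [0,0,0,0,0,-0.7,45],
    [0,0,0,0,0,-0.9,45],
    [0,0,0,0,0,-0.9,45],
    [0,0,0,0,0,0,45],
    [0,0,0,0,0,0,45],
  ],
)

```text
t: 31.3
tool_pos: [0.5823, -0.0648, 0.2744]
orientation: [0.101, 2.31, -0.043]
force: [0.2, -0.7, 0.6]
opening: 0.0449
gripper_force: 0.0
```

```bash
cat > fin.py <<'E'
from meas import *
from plant import *
w=read_camera("wrist"); np.savez("w13.npz",**w); c=read_camera("scene"); p,Rm,s=cur(); print(s["t"],p.round(4),s["force"].round(2)); hung(w); keeper(c)
B=(cloud(w)-OB)@RB; f=w["frame"].astype(int)
# cup profile along the vertical midline: height and depth of each layer
g=(abs(B[...,1])<.004)&(B[...,0]<-.03)&(B[...,0]>-.14)&(B[...,2]>.05)&(B[...,2]<.235); P=B[g]
for z in np.arange(.06,.236,.006):
    k=P[abs(P[:,2]-z)<.003]; print("%.3f"%z,len(k),np.percentile(k[:,0],[5,50,95]).round(4) if len(k) else "")
gr=(abs(B[...,1])<.05)&(B[...,0]<-.03)&(B[...,0]>-.14)&(f.max(-1)-f.min(-1)<45)
for z in (.10,.11,.12,.13,.14):
    k=B[gr&(abs(B[...,2]-z)<.002)]; k=k[np.argsort(k[:,1])]; print("row z",z,[(round(float(np.median(k[abs(k[:,1]-y)<.0015][:,0])),4) if (abs(k[:,1]-y)<.0015).any() else None) for y in np.arange(-.048,.049,.006)])
E
python3 fin.py
```

```text
31.4 [ 0.582  -0.0645  0.2724] [-0.35  1.03  0.22]
 handle x at z=.24 -0.066 tilt deg 12.6 y 0.0 829
  cup pts 6674 min [-0.104  -0.0564  0.0777] max [-0.0343  0.0562  0.1662]
keeper red 12 [-0.082  0.006  0.285]
0.060 0 
0.066 0 
0.072 0 
0.078 61 [-0.1055 -0.1024 -0.0981]
0.084 23 [-0.0991 -0.0972 -0.0955]
0.090 138 [-0.1004 -0.0876 -0.0721]
0.096 46 [-0.0986 -0.0716 -0.0697]
0.102 32 [-0.0706 -0.0696 -0.0687]
0.108 34 [-0.0692 -0.0683 -0.0673]
0.114 34 [-0.0681 -0.0669 -0.0658]
0.120 6 [-0.0671 -0.0662 -0.0655]
0.126 0 
0.132 0 
0.138 27 [-0.0901 -0.0891 -0.0876]
0.144 33 [-0.0887 -0.0881 -0.0867]
0.150 41 [-0.0878 -0.0863 -0.0853]
0.156 38 [-0.0863 -0.0853 -0.0838]
0.162 39 [-0.0847 -0.0835 -0.0823]
0.168 39 [-0.0835 -0.0821 -0.0812]
0.174 41 [-0.082  -0.0808 -0.0798]
0.180 37 [-0.0805 -0.0796 -0.0784]
0.186 44 [-0.0794 -0.0782 -0.0767]
0.192 42 [-0.0779 -0.0768 -0.0755]
0.198 42 [-0.0764 -0.0755 -0.0745]
0.204 44 [-0.075  -0.0739 -0.0728]
0.210 52 [-0.0743 -0.073  -0.0715]
0.216 55 [-0.0729 -0.0713 -0.0702]
0.222 53 [-0.071  -0.0699 -0.069 ]
0.228 65 [-0.0698 -0.0687 -0.0511]
0.234 63 [-0.0687 -0.0669 -0.0487]
row z 0.1 [None, -0.0969, -0.0935, -0.0928, -0.0976, -0.0825, -0.0701, -0.0704, -0.07, -0.0703, -0.0753, -0.0975, -0.0908, -0.0935, -0.0947, None, None]
row z 0.11 [-0.0921, -0.0895, -0.0912, -0.0794, -0.0857, -0.0683, -0.0681, -0.0679, -0.068, -0.0682, -0.0683, -0.082, -0.0859, -0.0908, -0.0786, -0.0925, None]
row z 0.12 [-0.0354, -0.0846, -0.0876, -0.08, -0.0484, -0.0437, None, -0.0665, None, None, -0.0635, -0.0439, -0.0787, -0.089, -0.0727, -0.0883, -0.0351]
row z 0.13 [-0.0353, -0.0858, -0.0356, -0.0731, -0.091, -0.0769, -0.0729, None, None, None, -0.0572, -0.0908, -0.0569, -0.0356, -0.0824, -0.0356, -0.0352]
row z 0.14 [-0.0354, -0.0356, -0.0811, -0.0355, -0.0848, -0.0596, -0.0882, -0.0893, -0.0887, -0.0884, -0.0598, -0.0841, -0.035, -0.0362, -0.0359, -0.0354, -0.035]
```

Emit:
move_arm(
  plan=[
    [0,0,0,0,0,-0.8,45],
    [0,0,0,0,0,-0.8,45],
    [0,0,0,0,0,0,45],
    [0,0,0,0,0,0,45],
    [0,0,0,0,0,0,45],
    [0,0,0,0,0,0,45],
    [0,0,0,0,0,0,45],
    [0,0,0,0,0,0,45],
    [0,0,0,0,0,0,45],
    [0,0,0,0,0,0,45],
  ],
)

```text
t: 32.4
tool_pos: [0.5527, -0.0621, 0.3003]
orientation: [0.101, 2.313, -0.042]
force: [-0.6, -0.9, 0.4]
opening: 0.0451
gripper_force: 0.0
```

```bash
python3 fin.py | head -20; python3 - <<'E'
from plant import *
s=read_state(); print(s["t"],s["force"],abs(s["dq"]).max())
E
```

```text
32.5 [ 0.5527 -0.0621  0.3004] [0.3  0.48 0.16]
 handle x at z=.24 -0.0659 tilt deg 12.8 y -0.0007 658
  cup pts 5321 min [-0.104  -0.0564  0.0778] max [-0.034   0.0564  0.1662]
keeper red 12 [-0.079  0.005  0.285]
0.060 0 
0.066 0 
0.072 0 
0.078 47 [-0.1052 -0.1021 -0.0979]
0.084 19 [-0.0994 -0.0973 -0.0952]
0.090 104 [-0.1006 -0.0875 -0.0723]
0.096 34 [-0.0957 -0.0716 -0.0698]
0.102 26 [-0.0712 -0.0702 -0.0682]
0.108 22 [-0.0696 -0.0685 -0.0673]
0.114 27 [-0.0685 -0.0674 -0.0659]
0.120 5 [-0.0675 -0.0668 -0.0666]
0.126 0 
0.132 0 
0.138 19 [-0.0901 -0.0888 -0.0878]
0.144 28 [-0.0896 -0.0879 -0.0863]
0.150 29 [-0.0878 -0.0865 -0.0851]
32.5 [0.29682797 0.48421938 0.16205   ] 0.0012811982296036552
```

The scoops have not moved since the last look, the cups are nested and the keeper is upright, so I'm handing it in.

```bash
python3 -c "
from plant import close_job
print(close_job())"
```

```text
the job is handed in; nothing more can be done
None
```

All three scoops hang nested on the hook behind the closed keeper, at rest in the last camera checks with the gripper clear. I handed the job in at about 32.5 s; the judge's verdict was not shown.

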